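# Stand up the seal display on its sprung leg

## Robot

A 7-joint arm with a two-finger parallel gripper is mounted at the origin on the work surface. World frame = base frame: x ahead of the robot, y to its left, z up, the work surface at z = 0. Lengths are in m, angles in degrees, forces in N, time in s.
With the tool pointing down it reaches from about 0.4 to 0.875 m from the base axis. Payload 19.3 kg.
Tool frame: the origin (TCP) lies at the very end of the fingers, on their centre line; the grasp point (between the pads) lies 19 mm behind it (env.grasp_offset is the distance from the TCP to the grasp point, in m); z points along the fingers, y is the direction in which the jaws open and shut (so a half turn about z gives the same grasp; the last joint's range is limited). The gripper opens to 85 mm and grips with 20 to 120 N. Pads are 22 mm wide; open, the fingers measure 114 mm over their backs; the gripper's body (76 mm by 85 mm) begins 54 mm behind the grasp point. The pads swing forward as they close: fully open they stand 13 mm farther back than shut.
Start: joints at [66.967, 29.874, -2.08, 91.645, 1.215, 58.505, -6.463], TCP at [0.204, -0.591, 0.231] pointing down, gripper open.
Joint ranges: [-166.77, 166.77], [-17.47, 122.26], [-85.68, 81.53], [9.62, 139.38], [-72.42, 252.41], [9.2, 110.78], [-144.41, 144.41]. Speed limits (degrees/s): [108.29, 108.29, 136.94, 136.94, 172.46, 172.46, 172.46].

## Interface

Orientations are given as a 3x3 rotation matrix whose columns are the frame's x, y, z axes.
In Python, from station import env gives the robot as it stands.
- The arm moves only by the tool arm_command, never from a script. Its argument "targets" is one flat list of numbers, 5 for each row, row after row: the shift along the tool's x, y, z in mm, then the turn about the tool's z in rad, then the gripper's target within -1 to 1 (fully open at 1, half-way at 0, shut at -1). A call has 1 to 5 rows; each row shifts and turns the pose as measured when the row begins, along the tool's axes as they then stand; what a row does not reach is not made up. A row lasts 1/10 s, in which the tool goes at most 50 mm and 8.59 degrees, less where a joint would pass 70% of its speed; a pose out of reach is approached as far as the arm can. A call is refused whole if a number of a shift passes 50 or a number of a turn 0.15, either way. A call with a gripper value outside its range is refused whole. The fingers move at their own pace and stop on an object; the grip force is fixed at half the most. Time passes only in rows, so rows that do not move let the fingers close. It gives the time, the measured TCP pose, the force and the opening at its end, in the units of the state.
- env.sense(): the state, without advancing time (a new reading comes with each control period).
- env.read_camera(name): name is "side" or "top" or "wrist"; returns a dict with "pixels" (420x560x3 uint8, red, green, blue), "camera_matrix" (3x3 intrinsics, pixels), "D" ([k1, k2, p1, p2, k3] as OpenCV has them; the pictures are not rectified), "rvec" (rotation vector, rad) and "tvec" (3), from world to camera coordinates, as OpenCV has them. Camera axes: x right, y down, z forward; pixel columns grow to the right and rows downward; lengths in m; the calibration is good to about 2 mm. A picture is of the moment at which its call begins. There is no depth.
- env.hand_in(): hands the job in, once; it reports no verdict.
Trained networks look in a picture, given as the dict that the camera call returned (one of the last four; its "shot" number tells which), for a name from the list of things; names that differ only in an ending like _2 or _b are one class to them, and where a whole thing is asked for, a point or a joint stands for the part that bears it (a point fixed in the world has none). Each returns a list of dicts, best first, with "p" (0 to 1); they miss things now and then, are a little off and sometimes report something else, mostly with a low value. They report only what shows in the picture. A call takes as long as a camera call. They do not tell look-alikes from the thing itself.
- env.spot_in(picture, label): "uv" ([column, row] in pixels, amid what is visible of it).
- env.trace(picture, label): "mask" (420x560 bool, what is visible of it) and "uv" ([column, row] in pixels, amid what is visible of it).
- env.tip_of(picture, label): "uv" ([column, row] in pixels: a listed point, or the origin of a listed thing).
The state is a dict: "clock": time; "joints": joint angles; "qvel": joint speeds; "joint_efforts": joint torques, N m; "tcp_pos": TCP position; "tool_rot": TCP orientation; "contact_force": force on the tool from outside, world axes, zero at the start; "wrist_torque": the same for the moment, N m; "finger_gap": finger opening in m.
Only numpy, scipy, OpenCV 4.12 (cv2) and the standard library are available. Lean on these libraries where they do the work, as an engineer would, in place of code of your own. Each camera call takes 0.05 s, during which the arm holds its last target.

## Task

Get the seal display ready: put the paperweight that was left on the stand's board down on the table clear of the stand, then lower the wooden seal tray over the shaft and the index pin of the board so that it lies fully down. Then lay every seal stone flat in the tray, one to a bay. Last, swing the stand's spring-loaded prop leg over by its side lever until it snaps past centre and locks, so that the board stands tilted on it with the tray and all stones still in place; leave the bowl and the tape measure alone.

Things in the scene. Friction and masses are not known exactly. Their poses are not given: they have to be found in the camera images.
- stand: Dark wooden display stand, base 190 x 190 mm, fixed to the table; origin under its centre. x from the board's hinge edge (robot's side) to its free far edge, y to the left seen from the robot, z up. It carries the tilting board and, underneath, the sprung prop leg with a lever at the left (+y) side.
- board_seat (a point): Top face of the board at the foot of its shaft: brass, round, 16 mm thick, domed, 44 mm tall. Board: 240 mm wide (y), 180 deep (x), 12 thick, hinged along its edge nearest the robot, 90 mm from here. Lying flat, this face is 62 mm above the table. Axes as the stand's, but tilting with the board: z is its normal.
- board_pin (a point): Tip of the brass index pin on the board: 8 mm thick, domed, 16 mm tall, 80 mm from the shaft along the board's +y.
- board (a joint): Angle of the board (rad): 0 lying flat, grows as its far edge rises. Damped; it sinks back unless propped. About 0.36 (21 degrees) when it stands on the locked leg.
- leg (a joint): Angle of the prop leg (rad): 0 folded flat, 1.70 locked at its stop. A steel bail, 70 mm long, that lifts the board from below. Short of about 1.15 (board then at 0.43) spring and weight throw it back to 0; beyond, they carry it on to the stop, where the board stands on it. Takes up to about 15 N at the lever with a full tray.
- leg_pivot (a point): Point on the leg's pivot axis, level with the middle of the lever's grip along that axis; fixed to the stand, 35 mm above the table; axes as the stand's (y along the pivot axis).
- lever_grip (a point): Middle of the lever's grip: wooden round bar, 16 mm thick, 65 long, along the pivot axis, 50 mm left of the board's edge. One piece with the leg (q): it lies 100 mm from leg_pivot, at (-cos(q+0.785), sin(q+0.785)) in stand x, z: up and over, away from the robot. Its arm is 30 mm nearer the board; else it is free below: push with closed fingers or grip from above.
- tray_hub (a point): Loose brown wooden tray, 0.25 kg: centre of its square hub, 30 mm above the underside. x across (116 mm), y along (216), z up. Hub 36 x 36 mm, top 55 mm above the underside, 19 mm square hole through it. Floor 8 mm thick, walls up to 18 mm. Four bays 40 (x) by 80 (y) mm, centred at x +-34, y +-64 mm. On the board its underside lies on the board's face and its +y along the board's +y.
- tray_pin_hole (a point): Mouth, in the tray's underside, of the 12 mm round hole for the index pin, 80 mm from the hub's axis along the tray's +y. There is only one, so the tray goes down only one way round.
- stone1_center (a point): Centre of a loose seal stone: plain grey-green block 70 x 30 x 30 mm, about 0.12 kg, lying down; x along its length (red-stained face at -x). All are alike. In a bay its length runs along the tray's y, its underside is 8 mm above the tray's and its upper 20 mm stand above the bay's walls, 5 mm free all round.
- stone2_center (a point): Centre of a loose seal stone: plain grey-green block 70 x 30 x 30 mm, about 0.12 kg, lying down; x along its length (red-stained face at -x). All are alike. In a bay its length runs along the tray's y, its underside is 8 mm above the tray's and its upper 20 mm stand above the bay's walls, 5 mm free all round.
- stone3_center (a point): Centre of a loose seal stone: plain grey-green block 70 x 30 x 30 mm, about 0.12 kg, lying down; x along its length (red-stained face at -x). All are alike. In a bay its length runs along the tray's y, its underside is 8 mm above the tray's and its upper 20 mm stand above the bay's walls, 5 mm free all round.
- stone4_center (a point): Centre of a loose seal stone: plain grey-green block 70 x 30 x 30 mm, about 0.12 kg, lying down; x along its length (red-stained face at -x). All are alike. In a bay its length runs along the tray's y, its underside is 8 mm above the tray's and its upper 20 mm stand above the bay's walls, 5 mm free all round.
- washer: Bystander: blue porcelain brush-washer bowl, 110 mm across and 50 mm high; origin under its centre.
- weight_center (a point): Centre of the black ruler-shaped paperweight, 180 x 32 x 22 mm, 0.4 kg, x along its length, z up; it starts lying flat on the board, between shaft and hinge, its right end over the board's edge.
- tape: Bystander: yellow tape measure, 70 x 35 x 60 mm; origin under its centre.
There are look-alikes about, which are no part of the job. What is shaped like the part that bears stone3_center but orange or pink is not meant.

How it is judged:
By the outcome, as a careful person would: the job done as asked, in the order asked, and still so for the second after the job is handed in, with the robot touching nothing.
Of stone1, stone2, stone3, stone4 only 2 to 4 are there at a start; the rules pass over those that are not, and their reading is None.
At some moment in a run one of stone1, stone2, stone3, stone4 may be knocked a few centimetres aside while the robot is not near it.
Once in a run the grip may slacken for a moment while it holds something.
It also fails if it takes over 210 s, if anything falls off the work surface, if the arm or the gripper's body presses on something with over 40 N, if the wrist force passes 120 N, or if a joint passes its speed limit or range.

## Working session

There is one attempt and no reset: what is moved stays moved. The work goes in short steps, Python scripts to look and compute and a tool call to move; the robot and the scene stay as the last step left them, time stands still between calls to the robot, and variables do not carry over. Pictures are saved under pics/ and viewed, and the job is handed in when it is done.

Besides the shell and the picture viewer there is one more tool, called after "Request:" as a command line: name --argument value ..., lists and objects as JSON in quotes. arm_command: Moves the arm, as the interface text tells. Its arguments: {"type":"object","properties":{"targets":{"type":"array"}},"required":["targets"]}

```bash
ls; mkdir -p pics; python3 - <<'E'
from station import env
import cv2
s=env.sense()
for k,v in s.items(): print(k,v)
print(env.grasp_offset)
for n in ["side","top","wrist"]:
    p=env.read_camera(n); cv2.imwrite(f"pics/{n}0.png",p["pixels"][:,:,::-1])
    print(n,p["camera_matrix"].tolist(),p["D"],p["rvec"],p["tvec"])
E
```

```text
pics
clock 0.0
joints [66.96818447 29.90842717 -2.08087882 91.67261995  1.21484042 58.50348636
 -6.46271588]
qvel [0.0204311  0.06500924 0.00558375 0.03104754 0.08461278 0.01211473
 0.01080309]
joint_efforts [ 2.25530996e-03 -9.27103114e+01  1.98106885e+00 -3.69924688e+01
  1.80457189e-02  8.30039091e-03  1.58935836e-05]
tcp_pos [ 0.20343529 -0.59062407  0.23074102]
tool_rot [[ 9.45467748e-01  3.25715444e-01 -4.33321968e-04]
 [ 3.25715721e-01 -9.45467222e-01  1.00053045e-03]
 [-8.38034978e-05 -1.08710905e-03 -9.99999406e-01]]
contact_force [0.0547201  0.14873317 0.43981227]
wrist_torque [ 0.00829872 -0.011074   -0.01653843]
finger_gap 0.08518675712602596
0.0187
side [[382.4752065590878, 0.0, 281.2889136109081], [0.0, 382.4752065590878, 205.46795491510994], [0.0, 0.0, 1.0]] [-0.10010909  0.          0.          0.          0.        ] [ 0.82983868 -2.64119905  0.96958644] [0.47543108 0.27499521 0.71387366]
top [[489.12332263965544, 0.0, 271.62706641047293], [0.0, 489.12332263965544, 204.2429861470064], [0.0, 0.0, 1.0]] [-0.10100725  0.          0.          0.          0.        ] [ 2.09945501 -2.15802801  0.20078821] [0.05733747 0.58496326 1.12857191]
wrist [[305.91597107186567, 0.0, 280.97035849064775], [0.0, 305.91597107186567, 207.11315405601823], [0.0, 0.0, 1.0]] [-0.06057922  0.          0.          0.          0.        ] [-2.36632633  1.68797661  0.23708657] [-0.62461495 -0.03560512  0.37771999]
```

```bash
cat > h.py <<'E'
import numpy as np, cv2
from station import env
def P(p):
    R=cv2.Rodrigues(np.array(p["rvec"],float))[0]; return np.array(p["camera_matrix"]),np.array(p["D"],float),R,np.array(p["tvec"],float).reshape(3)
def ray(p,uv):
    K,D,R,t=P(p)
    n=cv2.undistortPoints(np.array(uv,float).reshape(1,1,2),K,D).reshape(2)
    return -R.T@t, R.T@np.array([n[0],n[1],1.])
def atz(p,uv,z):
    c,d=ray(p,uv); return c+d*(z-c[2])/d[2]
def tri(ps,uvs):
    A=np.zeros((3,3));b=np.zeros(3);rs=[ray(p,u) for p,u in zip(ps,uvs)]
    for c,d in rs:
        d=d/np.linalg.norm(d);M=np.eye(3)-np.outer(d,d);A+=M;b+=M@c
    x=np.linalg.solve(A,b)
    e=[np.linalg.norm(np.cross(x-c,d/np.linalg.norm(d))) for c,d in rs]
    return x,max(e)
def proj(p,X):
    K,D,R,t=P(p)
    return cv2.projectPoints(np.array(X,float).reshape(-1,1,3),np.array(p["rvec"],float),t,K,D)[0].reshape(-1,2)
def save(p,name): cv2.imwrite(f"pics/{name}.png",p["pixels"][:,:,::-1])
def rot(s=None):
    return np.array((s or env.sense())["tool_rot"]).reshape(3,3)
def delta(target,yaw=None):
    """print tool-frame mm to world target & turn (rad) so tool y axis has heading yaw (mod pi)"""
    s=env.sense();R=rot(s);d=np.array(target)-np.array(s["tcp_pos"])
    l=R.T@d*1000
    out=[np.round(l,1).tolist()]
    if yaw is not None:
        y=np.arctan2(R[1,1],R[0,1]); e=(yaw-y+np.pi/2)%np.pi-np.pi/2
        out.append(("turn_toolz",round(-e,3)))  # tool z down
    print("delta",out,"tcp",np.round(s["tcp_pos"],4),"yawY",round(np.degrees(np.arctan2(R[1,1],R[0,1])),1),"j7",np.round(s["joints"][-1],1),"F",np.round(s["contact_force"],1),"gap",round(s["finger_gap"],4),"t",round(s["clock"],2))
E
python3 - <<'E'
from h import *
t=env.read_camera("top"); s=env.read_camera("side")
for n in ["stand","board_seat","board_pin","leg_pivot","lever_grip","tray_hub","tray_pin_hole","stone1_center","washer","weight_center","tape"]:
    for nm,p in (("top",t),("side",s)):
        print(n,nm,[(np.round(d["uv"],1).tolist(),round(d["p"],2)) for d in env.tip_of(p,n)[:7]])
E
```

```text
stand top [([378.7, 221.8], 0.95)]
stand side [([341.8, 166.2], 0.66)]
board_seat top [([385.2, 221.6], 0.89), ([142.4, 232.1], 0.19)]
board_seat side [([342.4, 150.2], 0.71)]
board_pin top [([354.0, 211.3], 0.87), ([378.6, 219.8], 0.61), ([208.0, 146.1], 0.16)]
board_pin side [([324.3, 162.4], 0.75)]
leg_pivot top [([320.3, 183.9], 0.59)]
leg_pivot side [([282.8, 173.3], 0.95)]
lever_grip top [([317.2, 203.7], 0.53)]
lever_grip side [([306.5, 171.7], 0.54)]
tray_hub top [([137.7, 235.3], 0.92)]
tray_hub side [([191.2, 343.1], 0.62)]
tray_pin_hole top [([150.0, 263.6], 0.69)]
tray_pin_hole side [([233.7, 364.0], 0.7)]
stone1_center top [([205.4, 247.4], 0.64), ([317.6, 203.6], 0.27)]
stone1_center side [([261.3, 296.8], 0.9)]
washer top [([206.4, 145.5], 0.73)]
washer side [([168.6, 234.6], 0.68), ([231.5, 361.5], 0.49)]
weight_center top [([408.9, 246.3], 0.63)]
weight_center side [([377.2, 146.6], 0.56), ([193.6, 339.8], 0.49), ([344.2, 148.3], 0.4)]
tape top [([308.6, 135.5], 0.68)]
tape side [([237.9, 169.9], 0.55)]
```

```bash
python3 - <<'E'
from h import *
t=env.read_camera("top"); s=env.read_camera("side")
def crop(p,x0,y0,x1,y1,k,n): cv2.imwrite(f"pics/{n}.png",cv2.resize(p["pixels"][y0:y1,x0:x1,::-1],None,fx=k,fy=k,interpolation=cv2.INTER_CUBIC))
crop(t,280,160,460,280,4,"tstand"); crop(s,270,100,420,210,5,"sstand"); crop(t,100,170,280,290,4,"ttray"); crop(s,120,210,330,400,3.5,"stray")
for uv,z in [((385,221),.062),((354,211),.078),((409,246),.073),((137.7,235),.03),((150,263.6),.01),((205,247),.015)]: print(uv,np.round(atz(t,uv,z),3))
for nm in ["board_seat","board_pin","lever_grip","tray_hub","tray_pin_hole","weight_center"]:
    x,e=tri([t,s],[env.tip_of(t,nm)[0]["uv"],env.tip_of(s,nm)[0]["uv"]]); print(nm,np.round(x,4),round(e,4))
E
```

```text
(385, 221) [ 0.536 -0.229  0.062]
(354, 211) [ 0.56  -0.153  0.078]
(409, 246) [ 0.474 -0.28   0.073]
(137.7, 235) [0.523 0.372 0.03 ]
(150, 263.6) [0.454 0.345 0.01 ]
(205, 247) [0.491 0.208 0.015]
board_seat [ 0.5412 -0.2392  0.0467] 0.0006
board_pin [ 0.5573 -0.1593  0.0772] 0.0038
lever_grip [ 0.5672 -0.0653  0.1072] 0.0074
tray_hub [0.53   0.367  0.0292] 0.0035
tray_pin_hole [0.4559 0.3432 0.0076] 0.0034
weight_center [ 0.4764 -0.2776  0.0674] 0.0002
```

```bash
python3 - <<'E'
from h import *
t=env.read_camera("top"); s=env.read_camera("side")
def T(pts,z): return [atz(t,(280+x/4,160+y/4),z)[:2] for x,y in pts]
def S(pts,z): return [atz(s,(270+x/5,100+y/5),z)[:2] for x,y in pts]
w=np.array(T([(370,298),(670,342),(664,393),(365,350)],.084)); print(np.round(w,3).tolist(),w.mean(0)); 
d=w[0]-w[1]+w[3]-w[2]; print(np.degrees(np.arctan2(d[1],d[0])),np.linalg.norm(d)/2)
b=np.array(T([(253,58),(638,132),(600,425),(207,347)],.062)); print("board",np.round(b,3).tolist(),b.mean(0),np.linalg.norm(np.diff(b,axis=0),axis=1))
d=b[0]-b[1]+b[3]-b[2]; print(np.degrees(np.arctan2(d[1],d[0])))
b2=np.array(S([(95,268),(397,80),(650,235),(345,450)],.062)); print("boardS",np.round(b2,3).tolist(),b2.mean(0),np.linalg.norm(np.diff(b2,axis=0),axis=1))
print("tip",tri([t,s],[(280+442/4,160+228/4),(270+386/5,100+186/5)]))
print("pin",tri([t,s],[(280+299/4,160+209/4),(270+274/5,100+298/5)]))
print("grip ends",tri([t,s],[(280+104/4,160+180/4),(270+120/5,100+380/5)]),tri([t,s],[(280+211/4,160+199/4),(270+214/5,100+318/5)]))
delta([w.mean(0)[0],w.mean(0)[1],.2],np.radians(-13))
w=env.read_camera("wrist");K,D,R,tt=P(w); s0=env.sense(); RT=rot(s0); print("cam in tool",RT.T@(-R.T@tt-s0["tcp_pos"]),(RT.T@R.T).round(3).tolist())
E
```

```text
[[0.502, -0.192], [0.471, -0.369], [0.441, -0.363], [0.472, -0.187]] [ 0.47154379 -0.27806131]
79.94270845846671 0.17907350448285747
board [[0.654, -0.135], [0.601, -0.369], [0.425, -0.331], [0.479, -0.098]] [ 0.53959726 -0.23319496] [0.23996056 0.18085128 0.23862351]
77.22217921278288
boardS [[0.65, -0.136], [0.599, -0.367], [0.425, -0.326], [0.482, -0.098]] [ 0.53905211 -0.23172571] [0.23750793 0.17835911 0.23551267]
tip (array([ 0.53953468, -0.23304524,  0.10278928]), np.float64(0.00013934364895907216))
pin (array([ 0.55707341, -0.15522671,  0.07571375]), np.float64(0.0004994223287061918))
grip ends (array([ 0.57184118, -0.03781179,  0.10673602]), np.float64(0.0007793659628728354)) (array([ 0.55962716, -0.09938827,  0.10403312]), np.float64(0.0006308278666395348))
delta [[355.3, -208.5, 31.3], ('turn_toolz', np.float64(-1.012))] tcp [ 0.2036 -0.5909  0.2313] yawY -71.0 j7 -6.5 F [0.5 0.3 1. ] gap 0.085 t 2.15
cam in tool [ 0.06911627  0.0001525  -0.14159391] [[-0.0, -0.962, -0.274], [1.0, -0.0, -0.0], [-0.0, -0.274, 0.962]]
```

Request:
arm_command --targets '[45,-20,0,-0.15,1,45,-10,0,-0.15,1,45,0,0,-0.15,1,45,10,0,-0.15,1,45,15,0,-0.15,1]'

```text
clock: 2.7
tcp_pos: [0.3881, -0.4488, 0.231]
tool_rot: [[0.471, 0.882, -0.002], [0.882, -0.471, -0.003], [-0.004, -0.001, -1.0]]
contact_force: [0.6, -1.3, -0.3]
finger_gap: 0.0857
```

Request:
arm_command --targets '[20,0,0,-0.15,1,0,0,0,-0.15,1,0,0,0,0,1]'

```text
clock: 3.0
tcp_pos: [0.4048, -0.4246, 0.2312]
tool_rot: [[0.181, 0.984, 0.0], [0.984, -0.181, -0.002], [-0.002, 0.001, -1.0]]
contact_force: [-0.6, 0.3, -0.2]
finger_gap: 0.0856
```

```bash
python3 - <<'E'
from h import *
delta([.4715,-.278,.2],np.radians(-10))
E
```

```text
delta [[156.3, 39.1, 31.0], ('turn_toolz', np.float64(-0.007))] tcp [ 0.4048 -0.4246  0.2312] yawY -10.4 j7 20.9 F [-0.6  0.3 -0.2] gap 0.0856 t 3.0
```

Request:
arm_command --targets '[45,12,0,0,1,45,12,0,0,1,45,12,10,0,1,21,3,21,-0.007,1,0,0,0,0,1]'

```text
clock: 3.5
tcp_pos: [0.4728, -0.2776, 0.1992]
tool_rot: [[0.204, 0.979, 0.002], [0.979, -0.204, -0.003], [-0.003, 0.002, -1.0]]
contact_force: [-1.2, -0.5, 0.1]
finger_gap: 0.0858
```

```bash
python3 - <<'E'
from h import *
delta([.4715,-.278,.066],np.radians(-10))
w=env.read_camera("wrist"); save(w,"w1")
for n in ["weight_center","board_seat","board_pin"]: print(n,[(np.round(d["uv"],1).tolist(),round(d["p"],2)) for d in env.tip_of(w,n)[:3]])
for X in ([.4715,-.278,.084],[.5396,-.2332,.106],[.5571,-.1552,.078]): print(proj(w,X))
E
```

```text
delta [[-0.3, -1.5, 133.2], ('turn_toolz', np.float64(-0.031))] tcp [ 0.4728 -0.2776  0.1992] yawY -11.8 j7 1.5 F [-1.2 -0.5  0.1] gap 0.0858 t 3.5
weight_center [([281.9, 202.4], 0.96)]
board_seat [([348.2, 136.2], 0.61), ([354.2, 34.5], 0.31)]
board_pin [([359.0, 31.8], 0.64)]
[[279.65119701 203.0043635 ]]
[[355.75568822 136.71778818]]
[[354.30779507  31.48854965]]
```

Request:
arm_command --targets '[0,0,45,0,1,0,0,45,0,1,0,1,25,0,1,0,0,17,0,1,0,0,0,0,1]'

```text
clock: 4.2
tcp_pos: [0.4733, -0.2927, 0.0688]
tool_rot: [[0.224, 0.974, 0.01], [0.974, -0.224, -0.013], [-0.01, 0.012, -1.0]]
contact_force: [-1.1, 0.9, 0.3]
finger_gap: 0.0852
```

Request:
arm_command --targets '[0,0,0,0,-1,0,0,0,0,-1,0,0,0,0,-1,0,0,0,0,-1,0,0,0,0,-1]'

```text
clock: 4.7
tcp_pos: [0.4741, -0.296, 0.0732]
tool_rot: [[0.229, 0.973, 0.014], [0.973, -0.229, -0.016], [-0.013, 0.017, -1.0]]
contact_force: [0.1, -0.7, -3.8]
finger_gap: 0.0305
```

Request:
arm_command --targets '[0,0,-10,0,-1,0,0,-20,0,-1,0,0,-40,0,-1,0,0,-40,0,-1,0,0,0,0,-1]'

```text
clock: 5.2
tcp_pos: [0.4719, -0.2932, 0.1891]
tool_rot: [[0.228, 0.974, 0.012], [0.974, -0.228, -0.015], [-0.012, 0.015, -1.0]]
contact_force: [0.8, -0.3, -4.1]
finger_gap: 0.03
```

```bash
python3 - <<'E'
from h import *
delta([.74,-.30,.18],np.radians(-12))
w=env.read_camera("wrist"); save(w,"w2")
E
```

```text
delta [[54.6, 262.4, 12.4], ('turn_toolz', np.float64(-0.02))] tcp [ 0.4719 -0.2932  0.1891] yawY -13.2 j7 0.8 F [ 0.8 -0.3 -4.1] gap 0.03 t 5.2
```

Request:
arm_command --targets '[9,45,0,0,-1,9,45,0,0,-1,9,45,0,0,-1,9,45,0,0,-1,9,45,0,0,-1]'

```text
clock: 5.75
tcp_pos: [0.6991, -0.3029, 0.1847]
tool_rot: [[0.234, 0.972, -0.0], [0.972, -0.234, -0.015], [-0.014, 0.003, -1.0]]
contact_force: [1.3, -1.6, -3.5]
finger_gap: 0.0305
```

Request:
arm_command --targets '[5,35,20,0,-1,0,0,0,0,-1]'

```text
clock: 5.95
tcp_pos: [0.7385, -0.3032, 0.1581]
tool_rot: [[0.23, 0.973, -0.004], [0.973, -0.23, -0.011], [-0.012, -0.001, -1.0]]
contact_force: [-1.1, 1.5, -5.8]
finger_gap: 0.0304
```

```bash
python3 - <<'E'
from h import *
delta([.74,-.30,.012],np.radians(-12))
w=env.read_camera("wrist"); save(w,"w3")
w=env.read_camera("top"); save(w,"t3")
E
```

```text
delta [[5.2, 0.9, 146.1], ('turn_toolz', np.float64(-0.023))] tcp [ 0.7385 -0.3032  0.1581] yawY -13.3 j7 -4.2 F [-1.1  1.5 -5.8] gap 0.0304 t 5.95
```

Request:
arm_command --targets '[2,0,40,0,-1,2,0,40,0,-1,0,0,35,0,-1,0,0,17,0,-1,0,0,5,0,-1]'

```text
clock: 6.55
tcp_pos: [0.7357, -0.3063, 0.028]
tool_rot: [[0.235, 0.972, 0.004], [0.972, -0.235, -0.018], [-0.016, 0.008, -1.0]]
contact_force: [0.9, 0.1, -2.9]
finger_gap: 0.0305
```

Request:
arm_command --targets '[0,0,7,0,-1,0,0,4,0,-1,0,0,3,0,-1]'

```text
clock: 6.85
tcp_pos: [0.7369, -0.3081, 0.0176]
tool_rot: [[0.236, 0.972, 0.008], [0.972, -0.236, -0.02], [-0.017, 0.013, -1.0]]
contact_force: [-0.2, -0.1, -3.3]
finger_gap: 0.0302
```

Request:
arm_command --targets '[0,0,4,0,-1,0,0,3,0,-1,0,0,3,0,-1]'

```text
clock: 7.15
tcp_pos: [0.7382, -0.3087, 0.0107]
tool_rot: [[0.236, 0.972, 0.011], [0.971, -0.236, -0.021], [-0.018, 0.016, -1.0]]
contact_force: [-20.1, 7.0, 41.3]
finger_gap: 0.0301
```

Request:
arm_command --targets '[0,0,-2,0,0,0,0,0,0,0.3,0,0,0,0,0.5,0,0,0,0,0.5]'

```text
clock: 7.55
tcp_pos: [0.7396, -0.3089, 0.0146]
tool_rot: [[0.237, 0.972, 0.014], [0.971, -0.236, -0.022], [-0.018, 0.019, -1.0]]
contact_force: [-0.8, -0.1, -0.3]
finger_gap: 0.0641
```

Request:
arm_command --targets '[0,0,-20,0,0.7,0,0,-40,0,1,0,0,-50,0,1,0,0,-50,0,1,0,0,0,0,1]'

```text
clock: 8.05
tcp_pos: [0.737, -0.3048, 0.1839]
tool_rot: [[0.236, 0.972, 0.015], [0.972, -0.236, -0.021], [-0.017, 0.019, -1.0]]
contact_force: [0.6, 0.6, 0.3]
finger_gap: 0.0854
```

```bash
python3 - <<'E'
from h import *
# tool x heading toward +y (77); hover so camera sees shaft: camera is at tool +x 69, tilted; place tcp so shaft ~ under camera centre
delta([.5396,-.27,.22],np.radians(-12.8))
w=env.read_camera("wrist"); save(w,"w4")
E
```

```text
delta [[-13.5, -199.3, -39.7], ('turn_toolz', np.float64(-0.015))] tcp [ 0.737  -0.3048  0.1839] yawY -13.6 j7 -4.5 F [0.6 0.6 0.3] gap 0.0854 t 8.05
```

Request:
arm_command --targets '[-4,-45,-8,0,1,-4,-45,-8,0,1,-4,-45,-8,0,1,-2,-45,-8,0,1,0,-20,-5,0,1]'

```text
clock: 8.6
tcp_pos: [0.5306, -0.2674, 0.2126]
tool_rot: [[0.235, 0.972, 0.008], [0.972, -0.235, -0.018], [-0.016, 0.012, -1.0]]
contact_force: [0.8, -0.3, -0.1]
finger_gap: 0.0852
```

```bash
python3 - <<'E'
from h import *
delta([.5396,-.27,.22],np.radians(-12.8))
w=env.read_camera("wrist"); save(w,"w5"); p=w["pixels"]
cv2.imwrite("pics/w5c.png",cv2.resize(p[0:260,180:380,::-1],None,fx=3,fy=3)[:600*1])
cv2.imwrite("pics/w5c.png",cv2.resize(p[0:195,180:380,::-1],None,fx=3,fy=3))
for X in ([.5396,-.2332,.106],[.5571,-.1552,.078]): print(proj(w,X))
for n in ["board_seat","board_pin"]: print(n,[(np.round(d["uv"],1).tolist(),round(d["p"],2)) for d in env.tip_of(w,n)[:3]])
E
```

```text
delta [[-0.5, 9.5, -7.3], ('turn_toolz', np.float64(-0.014))] tcp [ 0.5306 -0.2674  0.2126] yawY -13.6 j7 -4.0 F [ 0.8 -0.3 -0.1] gap 0.0852 t 8.6
[[280.56606692 161.28408498]]
[[278.55790699  60.75640991]]
board_seat [([283.5, 155.1], 0.58)]
board_pin [([282.6, 57.4], 0.96)]
```

```bash
python3 - <<'E'
from h import *
w=env.read_camera("wrist")
print(atz(w,(283.7,161.3),.098),atz(w,(282,63.3),.074))
t=env.read_camera("top"); save(t,"t5")
delta([.523,.37,.2],np.radians(19))
E
```

```text
[ 0.54504471 -0.23543044  0.098     ] [ 0.56274747 -0.15756935  0.074     ]
delta [[617.3, -160.7, 0.7], ('turn_toolz', np.float64(-0.568))] tcp [ 0.5348 -0.2676  0.212 ] yawY -13.5 j7 -4.0 F [ 0.   0.3 -0.2] gap 0.0855 t 8.85
```

```bash
python3 - <<'E'
from h import *
w=env.read_camera("wrist"); p=w["pixels"]
cv2.imwrite("pics/w6c.png",cv2.resize(p[0:195,180:380,::-1],None,fx=3,fy=3))
for X in ([.5396,-.2332,.098],[.5571,-.1552,.074]): print(proj(w,X))
# brass blobs
hsv=cv2.cvtColor(p,cv2.COLOR_RGB2HSV); m=((hsv[...,0]>15)&(hsv[...,0]<30)&(hsv[...,1]>120)&(hsv[...,2]>100)).astype(np.uint8)
n,l,st,c=cv2.connectedComponentsWithStats(m)
for i in range(1,n):
    if st[i,4]>15: print(st[i],c[i])
print(env.sense()["tcp_pos"],rot().round(4).tolist())
E
```

```text
[[275.32903789 161.17766089]]
[[273.53406976  62.7192145 ]]
[272  60  10   9  71] [276.45070423  63.84507042]
[269 149  19  23 341] [277.85043988 160.55131965]
[ 0.53493893 -0.26748478  0.21164511] [[0.2337, 0.9723, 0.0097], [0.9722, -0.2335, -0.0172], [-0.0145, 0.0134, -0.9998]]
```

```bash
python3 - <<'E'
from h import *
t=env.read_camera("top")
b=np.array([atz(t,(100+x/4,170+y/4),.018)[:2] for x,y in [(38,115),(213,60),(307,388),(125,440)]]); print(b.round(3).tolist(),b.mean(0),np.linalg.norm(np.diff(b,axis=0),axis=1))
d=b[3]-b[0]+b[2]-b[1]; print(np.degrees(np.arctan2(d[1],d[0])))
print("stones"); 
for n,(x,y) in zip("abcd",[(421,113),(586,144),(421,319),(584,363)]): print(n,atz(t,(100+x/4,170+y/4),.03).round(3))
E
```

```text
[[0.618, 0.449], [0.65, 0.338], [0.443, 0.277], [0.414, 0.389]] [0.53133798 0.36323967] [0.11569816 0.21573798 0.1158822 ]
-163.63504640211514
stones
a [0.61  0.205 0.03 ]
b [0.588 0.103 0.03 ]
c [0.483 0.205 0.03 ]
d [0.453 0.107 0.03 ]
```

Request:
arm_command --targets '[48,-12,0,-0.1,1,48,-8,0,-0.1,1,48,-5,0,-0.1,1,48,0,0,-0.1,1,48,0,0,-0.1,1]'

```text
clock: 9.45
tcp_pos: [0.5204, -0.0236, 0.204]
tool_rot: [[-0.268, 0.963, 0.008], [0.963, 0.269, -0.017], [-0.018, 0.003, -1.0]]
contact_force: [0.8, 0.3, -0.7]
finger_gap: 0.0856
```

Request:
arm_command --targets '[48,3,0,-0.05,1,48,3,0,0,1,48,3,0,0,1,48,3,0,0,1,48,3,0,0,1]'

```text
clock: 9.95
tcp_pos: [0.4588, 0.2188, 0.1983]
tool_rot: [[-0.323, 0.946, 0.006], [0.946, 0.324, -0.014], [-0.015, 0.001, -1.0]]
contact_force: [1.3, -0.4, 0.7]
finger_gap: 0.0854
```

```bash
python3 - <<'E'
from h import *
delta([.52,.37,.2],np.radians(19))
E
```

```text
delta [[123.2, 106.8, -3.3], ('turn_toolz', np.float64(-0.002))] tcp [0.4588 0.2188 0.1983] yawY 18.9 j7 -31.6 F [ 1.3 -0.4  0.7] gap 0.0854 t 9.95
```

Request:
arm_command --targets '[38,38,0,0.044,1,38,38,0,0,1,30,32,0,0,1,0,0,0,0,1,0,0,0,0,1]'

```text
clock: 10.45
tcp_pos: [0.5238, 0.3575, 0.1937]
tool_rot: [[-0.29, 0.957, 0.001], [0.957, 0.29, -0.011], [-0.011, -0.002, -1.0]]
contact_force: [0.8, -1.2, -1.2]
finger_gap: 0.0852
```

```bash
python3 - <<'E'
from h import *
w=env.read_camera("wrist"); save(w,"w7")
delta([.5313,.3632,.03],np.radians(16.4))
print(proj(w,[.5313,.3632,.055]))
E
```

```text
delta [[5.1, 9.4, 163.7], ('turn_toolz', np.float64(0.008))] tcp [0.5236 0.3574 0.1938] yawY 16.8 j7 -40.8 F [-0.8 -0.2 -1.1] gap 0.0857 t 10.5
[[291.20263719 191.41382788]]
```

Request:
arm_command --targets '[5,10,30,0,1,0,0,45,0,1,0,0,45,0,1,0,0,25,0,1,0,0,0,0,1]'

```text
clock: 11.0
tcp_pos: [0.5336, 0.3595, 0.0457]
tool_rot: [[-0.286, 0.958, 0.003], [0.958, 0.286, -0.011], [-0.011, 0.0, -1.0]]
contact_force: [-0.2, -0.8, -0.2]
finger_gap: 0.0851
```

```bash
python3 - <<'E'
from h import *
w=env.read_camera("wrist"); save(w,"w8")
delta([.5313,.3632,.03],np.radians(16.4))
E
```

```text
delta [[4.1, -1.9, 17.3], ('turn_toolz', np.float64(0.003))] tcp [0.5342 0.3599 0.0474] yawY 16.6 j7 -45.9 F [-0.1 -1.3 -0.1] gap 0.085 t 11.05
```

Request:
arm_command --targets '[4,-1,12,0,1,1,0,6,0,1,0,0,2,0,1]'

```text
clock: 11.35
tcp_pos: [0.5338, 0.365, 0.0306]
tool_rot: [[-0.284, 0.959, 0.009], [0.959, 0.284, -0.007], [-0.009, 0.007, -1.0]]
contact_force: [-0.6, 0.3, 0.7]
finger_gap: 0.0854
```

Request:
arm_command --targets '[0,0,0,0,-1,0,0,0,0,-1,0,0,0,0,-1,0,0,0,0,-1,0,0,0,0,-1]'

```text
clock: 11.85
tcp_pos: [0.5349, 0.3657, 0.033]
tool_rot: [[-0.284, 0.959, 0.012], [0.959, 0.284, -0.005], [-0.008, 0.01, -1.0]]
contact_force: [0.5, 0.0, -2.0]
finger_gap: 0.0348
```

```bash
python3 - <<'E'
from h import *
w=env.read_camera("wrist"); save(w,"w9")
delta([.5313,.3632,.03],np.radians(16.4))
E
```

```text
delta [[-1.4, -4.2, 3.0], ('turn_toolz', np.float64(0.002))] tcp [0.5349 0.3657 0.033 ] yawY 16.5 j7 -47.0 F [ 0.1  0.3 -2.9] gap 0.0348 t 11.9
```

Request:
arm_command --targets '[0,0,0,0,0,0,0,0,0,1,0,0,-10,0,1,0,0,0,-0.15,1,0,0,0,-0.15,1]'

```text
clock: 12.4
tcp_pos: [0.5348, 0.3662, 0.045]
tool_rot: [[-0.559, 0.829, 0.013], [0.829, 0.56, -0.005], [-0.012, 0.008, -1.0]]
contact_force: [-0.1, -1.0, 0.1]
finger_gap: 0.0855
```

Request:
arm_command --targets '[0,0,0,-0.15,1,0,0,0,-0.15,1,0,0,0,-0.15,1,0,0,0,-0.15,1,0,0,0,-0.15,1]'

```text
clock: 12.9
tcp_pos: [0.5362, 0.3667, 0.0496]
tool_rot: [[-0.974, 0.225, 0.016], [0.225, 0.974, -0.004], [-0.017, -0.001, -1.0]]
contact_force: [-0.8, 0.7, -0.1]
finger_gap: 0.0855
```

Request:
arm_command --targets '[0,0,0,-0.15,1,0,0,0,-0.15,1,0,0,0,-0.15,1,0,0,0,0,1,0,0,0,0,1]'

```text
clock: 13.4
tcp_pos: [0.5376, 0.3664, 0.0531]
tool_rot: [[-0.976, -0.219, 0.019], [-0.219, 0.976, -0.004], [-0.018, -0.008, -1.0]]
contact_force: [-0.5, -0.4, -0.1]
finger_gap: 0.0857
```

```bash
python3 - <<'E'
from h import *
w=env.read_camera("wrist"); save(w,"w10")
delta([.5349,.3657,.03],np.radians(106.5))
E
```

```text
delta [[3.2, 0.1, 23.1], ('turn_toolz', np.float64(-0.067))] tcp [0.5377 0.3664 0.0531] yawY 102.7 j7 28.0 F [ 0.1 -0.5  0.4] gap 0.0853 t 13.45
```

Request:
arm_command --targets '[3,0,12,-0.067,1,0,0,10,0,1,0,0,3,0,1]'

```text
clock: 13.75
tcp_pos: [0.5358, 0.3659, 0.0284]
tool_rot: [[-0.961, -0.276, 0.021], [-0.276, 0.961, -0.004], [-0.019, -0.009, -1.0]]
contact_force: [-0.5, 0.4, -0.3]
finger_gap: 0.0855
```

```bash
python3 - <<'E'
from h import *
delta([.5349,.3657,.03],np.radians(106.5))
E
```

```text
delta [[0.9, 0.0, -1.6], ('turn_toolz', np.float64(-0.008))] tcp [0.5358 0.3659 0.0284] yawY 106.0 j7 29.5 F [-0.5  0.4 -0.3] gap 0.0855 t 13.75
```

Request:
arm_command --targets '[1,0,0,-0.008,-1,0,0,1,0,-1,0,0,1,0,-1,0,0,0,0,-1,0,0,0,0,-1]'

```text
clock: 14.25
tcp_pos: [0.5351, 0.366, 0.027]
tool_rot: [[-0.96, -0.279, 0.021], [-0.279, 0.96, -0.004], [-0.02, -0.01, -1.0]]
contact_force: [0.1, 0.7, -2.6]
finger_gap: 0.0352
```

```bash
python3 - <<'E'
from h import *
delta([.5349,.3657,.03],np.radians(106.5))
print(rot().round(4).tolist())
E
```

```text
delta [[0.2, -0.3, -3.0], ('turn_toolz', np.float64(-0.006))] tcp [0.5351 0.366  0.027 ] yawY 106.2 j7 29.4 F [ 0.1  0.7 -2.6] gap 0.0352 t 14.25
[[-0.9602, -0.2786, 0.0215], [-0.2787, 0.9604, -0.0037], [-0.0196, -0.0096, -0.9998]]
```

Request:
arm_command --targets '[0,0,0,0,0,0,0,0,0,1,0,0,-30,0,1,-18,0,-45,0,1,-17,0,-45,0,1]'

```text
clock: 14.75
tcp_pos: [0.5634, 0.3745, 0.1455]
tool_rot: [[-0.96, -0.281, 0.013], [-0.281, 0.96, -0.009], [-0.01, -0.012, -1.0]]
contact_force: [0.7, -0.3, 1.6]
finger_gap: 0.0851
```

Request:
arm_command --targets '[0,0,-8,0,1,0,0,0,0,1,0,0,0,0,1]'

```text
clock: 15.05
tcp_pos: [0.5661, 0.3763, 0.1594]
tool_rot: [[-0.96, -0.279, 0.019], [-0.279, 0.96, -0.004], [-0.018, -0.009, -1.0]]
contact_force: [-0.0, 0.3, -0.5]
finger_gap: 0.0852
```

```bash
python3 - <<'E'
from h import *
w=env.read_camera("wrist"); w=env.read_camera("wrist");save(w,"w11")
p=w["pixels"]; cv2.imwrite("pics/w11c.png",cv2.resize(p[60:260,180:380,::-1],None,fx=3,fy=3))
delta([.5349,.3657,.03],np.radians(106.5))
print(rot().round(4).tolist())
E
```

```text
delta [[34.5, -0.2, 128.1], ('turn_toolz', np.float64(-0.005))] tcp [0.5656 0.3761 0.1586] yawY 106.2 j7 38.2 F [ 0.7 -0.  -0.9] gap 0.0854 t 15.15
[[-0.9601, -0.2791, 0.0183], [-0.2792, 0.9602, -0.0047], [-0.0162, -0.0096, -0.9998]]
```

```bash
python3 - <<'E'
from h import *
w=env.read_camera("wrist")
print(proj(w,[.5347,.3661,.055]), "obs 281.4 165.3")
print(atz(w,(281.4,165.3),.055))
t=env.read_camera("top"); s=env.read_camera("side")
for p,n in((t,"t"),(s,"s")): print(n,proj(p,[.5347,.3661,.055]))
cv2.imwrite("pics/t11.png",cv2.resize(t["pixels"][170:290,100:280,::-1],None,fx=4,fy=4,interpolation=cv2.INTER_CUBIC))
cv2.imwrite("pics/s11.png",cv2.resize(s["pixels"][290:400,120:270,::-1],None,fx=5,fy=5,interpolation=cv2.INTER_CUBIC))
E
```

```text
[[281.22632912 166.31795877]] obs 281.4 165.3
[0.53387275 0.36600459 0.055     ]
t [[137.31625377 228.80067062]]
s [[185.47437951 336.16670028]]
```

```bash
python3 - <<'E'
from h import *
w=env.read_camera("wrist"); K,D,R,tt=P(w); s0=env.sense(); RT=rot(s0); tcp=np.array(s0["tcp_pos"])
RC=RT.T@R.T; cT=RT.T@(-R.T@tt-tcp)
print(cT,RC.round(4).tolist())
R6=np.array([[0.2337, 0.9723, 0.0097], [0.9722, -0.2335, -0.0172], [-0.0145, 0.0134, -0.9998]]);t6=np.array([0.53494,-0.26748,0.21165])
def at(uv,z):
    n=cv2.undistortPoints(np.array(uv,float).reshape(1,1,2),K,D).reshape(2)
    d=R6@RC@np.array([n[0],n[1],1]); c=t6+R6@cT; return c+d*(z-c[2])/d[2]
a=at((278.8,161.7),.098);b=at((277.1,64.5),.074);print(a,b,np.linalg.norm(b[:2]-a[:2]),np.degrees(np.arctan2(*(b-a)[1::-1])))
E
```

```text
[ 0.06981531 -0.00020028 -0.14143553] [[-0.0003, -0.962, -0.2732], [1.0, -0.0003, -0.0002], [0.0002, -0.2732, 0.962]]
[ 0.5426255  -0.23321622  0.098     ] [ 0.55995446 -0.15629731  0.074     ] 0.07884675678470392 77.30387197493089
```

Request:
arm_command --targets '[14,-42,-20,0.148,1,8,-45,-20,0.148,1,1,-46,0,0.148,1,-5,-45,0,0.148,1,-12,-44,0,0.148,1]'

```text
clock: 15.85
tcp_pos: [0.5511, 0.1491, 0.1973]
tool_rot: [[-0.894, 0.447, 0.013], [0.447, 0.894, -0.001], [-0.012, 0.005, -1.0]]
contact_force: [0.7, -0.7, -0.3]
finger_gap: 0.0855
```

Request:
arm_command --targets '[-18,-42,0,0.148,1,-24,-38,0,0.148,1,-30,-34,0,0.148,1,-35,-30,0,0.148,1,-39,-24,0,0.148,1]'

```text
clock: 16.35
tcp_pos: [0.5371, -0.0883, 0.1968]
tool_rot: [[-0.35, 0.937, 0.012], [0.937, 0.35, -0.001], [-0.006, 0.011, -1.0]]
contact_force: [2.0, 0.3, 0.6]
finger_gap: 0.0854
```

Request:
arm_command --targets '[-42,-18,0,0.148,1,-44,-12,0,0.148,1,0,0,0,0,1]'

```text
clock: 16.65
tcp_pos: [0.5297, -0.19, 0.1961]
tool_rot: [[-0.044, 0.999, 0.011], [0.999, 0.044, -0.004], [-0.005, 0.011, -1.0]]
contact_force: [-0.7, 0.8, -0.2]
finger_gap: 0.0854
```

```bash
python3 - <<'E'
from h import *
delta([.5415,-.2336,.2],np.radians(-12.8))
E
```

```text
delta [[-44.1, 9.9, -3.6], ('turn_toolz', np.float64(0.267))] tcp [ 0.5297 -0.19    0.1961] yawY 2.5 j7 -0.1 F [-0.7  0.8 -0.2] gap 0.0854 t 16.65
```

Request:
arm_command --targets '[-40,9,0,0.134,1,-39,5,20,0.133,1,0,0,15,0,1,0,0,0,0,1,0,0,0,0,1]'

```text
clock: 17.15
tcp_pos: [0.5417, -0.2724, 0.1596]
tool_rot: [[0.232, 0.973, 0.01], [0.973, -0.232, -0.004], [-0.001, 0.011, -1.0]]
contact_force: [0.8, -0.1, -0.2]
finger_gap: 0.0855
```

```bash
python3 - <<'E'
from h import *
w=env.read_camera("wrist"); w=env.read_camera("wrist")
p=w["pixels"]; cv2.imwrite("pics/w12c.png",cv2.resize(p[0:200,180:380,::-1],None,fx=3,fy=3))
for X in ([.5426,-.2332,.098],[.5396,-.2332,.098]): print(proj(w,X))
delta([.5415,-.2336,.1],np.radians(-12.8))
np.savez("w12.npz",**{k:w[k] for k in w if k!="pixels"})
E
```

```text
[[268.06130567 168.59952208]]
[[263.70223864 169.64385717]]
delta [[37.2, -10.1, 59.9], ('turn_toolz', np.float64(-0.01))] tcp [ 0.5421 -0.2719  0.1601] yawY -13.4 j7 -7.4 F [-0.2  0.1  0.7] gap 0.0856 t 17.25
```

```bash
python3 - <<'E'
from h import *
w=dict(np.load("w12.npz",allow_pickle=True))
for z in (.098,.1): a=atz(w,(268.2,171.3),z);b=atz(w,(266.7,49.8),z-.024);print(a,b,np.linalg.norm(b-a),np.degrees(np.arctan2(*(b-a)[1::-1])))
delta([.5423,-.2340,.1],np.radians(-12.8))
E
```

```text
[ 0.54225014 -0.23498433  0.098     ] [ 0.55984165 -0.15694383  0.074     ] 0.08352113843019221 77.29697593246256
[ 0.54238723 -0.23468104  0.1       ] [ 0.5598094  -0.15735955  0.076     ] 0.08281391210593797 77.3020953915395
delta [[37.0, -9.2, 59.9], ('turn_toolz', np.float64(-0.01))] tcp [ 0.5421 -0.2719  0.1601] yawY -13.4 j7 -7.4 F [-0.2  0.1  0.7] gap 0.0856 t 17.25
```

Request:
arm_command --targets '[37,-9,0,-0.01,1,0,0,0,0,1,0,0,40,0,1,0,0,30,0,1,0,0,8,0,0]'

```text
clock: 17.75
tcp_pos: [0.5467, -0.2293, 0.0859]
tool_rot: [[0.213, 0.977, 0.02], [0.977, -0.213, -0.006], [-0.001, 0.021, -1.0]]
contact_force: [0.3, -0.8, 0.9]
finger_gap: 0.0732
```

```bash
python3 - <<'E'
from h import *
delta([.5423,-.2340,.08],np.radians(-12.8))
E
```

```text
delta [[-5.5, -3.4, 5.9], ('turn_toolz', np.float64(0.009))] tcp [ 0.5467 -0.2293  0.0859] yawY -12.3 j7 -13.9 F [ 0.3 -0.8  0.9] gap 0.0732 t 17.75
```

Request:
arm_command --targets '[-5,-3,6,0.009,-0.4,0,0,0,0,-0.55,0,0,0,0,-0.55,0,0,0,0,-0.55,0,0,0,0,-0.55]'

```text
clock: 18.25
tcp_pos: [0.5441, -0.2337, 0.0835]
tool_rot: [[0.221, 0.975, 0.023], [0.975, -0.221, -0.007], [-0.002, 0.024, -1.0]]
contact_force: [-0.7, 0.8, -0.2]
finger_gap: 0.0195
```

Request:
arm_command --targets '[0,0,0,0,-0.65,0,0,0,0,-0.65,0,0,0,0,-1,0,0,0,0,-1,0,0,0,0,-1]'

```text
clock: 18.75
tcp_pos: [0.5424, -0.2333, 0.084]
tool_rot: [[0.221, 0.975, 0.02], [0.975, -0.221, -0.007], [-0.002, 0.021, -1.0]]
contact_force: [-1.2, 0.2, -2.6]
finger_gap: 0.0137
```

```bash
python3 - <<'E'
from h import *
delta([.5423,-.2340,.08],np.radians(-12.8)); print(rot().round(4).tolist())
E
```

```text
delta [[-0.7, -0.1, 4.0], ('turn_toolz', np.float64(0.0))] tcp [ 0.5424 -0.2333  0.084 ] yawY -12.8 j7 -14.0 F [-1.2  0.2 -2.6] gap 0.0137 t 18.75
[[0.2212, 0.975, 0.0202], [0.9752, -0.2211, -0.0065], [-0.0019, 0.0212, -0.9998]]
```

Request:
arm_command --targets '[0,0,0,0,-0.2,0,0,0,0,0,0,0,0,0,0,0,0,0,-0.15,0,0,0,0,-0.15,0]'

```text
clock: 19.25
tcp_pos: [0.5437, -0.2335, 0.0849]
tool_rot: [[-0.083, 0.996, 0.023], [0.997, 0.083, -0.008], [-0.01, 0.022, -1.0]]
contact_force: [-0.7, -0.8, -0.4]
finger_gap: 0.0429
```

Request:
arm_command --targets '[0,0,0,-0.15,0,0,0,0,-0.15,0,0,0,0,-0.15,0,0,0,0,-0.15,0,0,0,0,-0.15,0]'

```text
clock: 19.75
tcp_pos: [0.5449, -0.234, 0.0858]
tool_rot: [[-0.74, 0.673, 0.025], [0.673, 0.74, -0.009], [-0.025, 0.01, -1.0]]
contact_force: [0.1, 0.1, -0.1]
finger_gap: 0.0425
```

Request:
arm_command --targets '[0,0,0,-0.15,0,0,0,0,-0.15,0,0,0,0,-0.15,0,0,0,0,-0.1,0,0,0,0,0,0]'

```text
clock: 20.25
tcp_pos: [0.5455, -0.235, 0.0863]
tool_rot: [[-0.983, 0.18, 0.027], [0.179, 0.984, -0.01], [-0.028, -0.005, -1.0]]
contact_force: [0.0, 0.0, -0.1]
finger_gap: 0.0424
```

```bash
python3 - <<'E'
from h import *
delta([.5423,-.2340,.08],np.radians(77.2)); print(rot().round(4).tolist())
E
```

```text
delta [[3.5, 0.4, 6.2], ('turn_toolz', np.float64(0.043))] tcp [ 0.5455 -0.235   0.0863] yawY 79.7 j7 63.0 F [ 0.   0.  -0.1] gap 0.0424 t 20.25
[[-0.9834, 0.1796, 0.0269], [0.1794, 0.9837, -0.0097], [-0.0282, -0.0047, -0.9996]]
```

Request:
arm_command --targets '[3,0,5,0.043,-0.4,0,0,0,0,-0.6,0,0,0,0,-0.65,0,0,0,0,-1,0,0,0,0,-1]'

```text
clock: 20.75
tcp_pos: [0.543, -0.2348, 0.0817]
tool_rot: [[-0.973, 0.231, 0.027], [0.231, 0.973, -0.01], [-0.029, -0.004, -1.0]]
contact_force: [-0.9, -0.1, -3.9]
finger_gap: 0.0135
```

Request:
arm_command --targets '[0,0,0,0,-1,0,0,0,0,-1]'

```text
clock: 20.95
tcp_pos: [0.543, -0.2349, 0.0816]
tool_rot: [[-0.973, 0.231, 0.027], [0.231, 0.973, -0.01], [-0.029, -0.004, -1.0]]
contact_force: [-1.2, 0.1, -0.9]
finger_gap: 0.0139
```

```bash
python3 - <<'E'
from h import *
delta([.5423,-.2340,.08],np.radians(77.2)); print(rot().round(4).tolist(),env.sense()["tcp_pos"])
E
```

```text
delta [[0.9, 0.7, 1.6], ('turn_toolz', np.float64(-0.01))] tcp [ 0.543  -0.2349  0.0816] yawY 76.7 j7 60.1 F [-1.2  0.1 -0.9] gap 0.0139 t 20.95
[[-0.9726, 0.2309, 0.0271], [0.2307, 0.973, -0.0103], [-0.0288, -0.0037, -0.9996]] [ 0.54298366 -0.23485926  0.08164622]
```

Request:
arm_command --targets '[0,0,0,0,0,0,0,-5,0,0,0,0,-40,0,0.5,0,0,-40,0,1,11,45,-30,-0.13,1]'

```text
clock: 21.45
tcp_pos: [0.5384, -0.1956, 0.1939]
tool_rot: [[-0.994, 0.108, 0.023], [0.108, 0.994, -0.009], [-0.024, -0.006, -1.0]]
contact_force: [1.1, 1.2, -0.4]
finger_gap: 0.0837
```

Request:
arm_command --targets '[5,46,0,-0.13,1,-1,46,0,-0.13,1,-7,46,0,-0.13,1,-13,45,0,0,1,-13,45,0,0,1]'

```text
clock: 21.95
tcp_pos: [0.538, 0.0426, 0.1986]
tool_rot: [[-0.956, -0.292, 0.033], [-0.293, 0.956, -0.012], [-0.028, -0.021, -0.999]]
contact_force: [0.8, 0.1, 0.5]
finger_gap: 0.0854
```

Request:
arm_command --targets '[-13,45,0,0,1,-13,45,0,0,1,-13,45,0,0,1,-13,45,0,0,1,-13,45,0,0,1]'

```text
clock: 22.45
tcp_pos: [0.5335, 0.2865, 0.1985]
tool_rot: [[-0.956, -0.292, 0.037], [-0.292, 0.956, -0.012], [-0.032, -0.022, -0.999]]
contact_force: [0.9, -0.3, 0.3]
finger_gap: 0.0853
```

```bash
python3 - <<'E'
from h import *
delta([.5347,.3661,.1],np.radians(106.3)); print(rot().round(4).tolist())
E
```

```text
delta [[-21.3, 78.0, 97.5], ('turn_toolz', np.float64(0.011))] tcp [0.5335 0.2865 0.1985] yawY 107.0 j7 41.2 F [ 0.9 -0.3  0.3] gap 0.0853 t 22.45
[[-0.9558, -0.2915, 0.0371], [-0.2921, 0.9563, -0.012], [-0.032, -0.0223, -0.9992]]
```

Request:
arm_command --targets '[-11,39,0,0.011,1,-10,39,0,0,1,0,0,0,0,1]'

```text
clock: 22.75
tcp_pos: [0.5278, 0.3782, 0.1992]
tool_rot: [[-0.957, -0.288, 0.037], [-0.288, 0.958, -0.007], [-0.034, -0.018, -0.999]]
contact_force: [-1.3, -0.3, 0.0]
finger_gap: 0.0855
```

Request:
arm_command --targets '[0,0,-20,0,1,0,0,-20,0,1,0,0,-20,0,1,0,0,-20,0,1,0,0,-20,0,1]'

```text
clock: 23.25
tcp_pos: [0.5219, 0.3802, 0.3018]
tool_rot: [[-0.956, -0.292, 0.034], [-0.293, 0.956, -0.008], [-0.03, -0.017, -0.999]]
contact_force: [0.3, -0.8, -0.5]
finger_gap: 0.0857
```

Request:
arm_command --targets '[0,0,50,0,1,0,0,50,0,1,0,0,0,0,1]'

```text
clock: 23.55
tcp_pos: [0.5271, 0.3808, 0.2058]
tool_rot: [[-0.956, -0.291, 0.041], [-0.292, 0.957, -0.002], [-0.038, -0.014, -0.999]]
contact_force: [0.0, -1.3, -0.5]
finger_gap: 0.0855
```

```bash
python3 - <<'E'
from h import *
delta([.5347,.3661,.1],np.radians(106.3)); print(rot().round(4).tolist()); print(env.sense()["joints"].round(2),env.sense()["qvel"].round(2),env.sense()["joint_efforts"].round(1))
E
```

```text
delta [[1.1, -14.8, 106.0], ('turn_toolz', np.float64(0.011))] tcp [0.5271 0.3808 0.2058] yawY 106.9 j7 35.8 F [ 0.  -1.3 -0.5] gap 0.0855 t 23.55
[[-0.9558, -0.2913, 0.0409], [-0.2916, 0.9565, -0.0024], [-0.0384, -0.0142, -0.9992]]
[ -8.68  42.34 -54.61  88.87  38.77  67.31  35.78] [ 1.07 -4.36 -3.11 -4.34 -2.16  3.75  1.73] [ -2.3 -98.  -22.  -31.5   1.4  -2.5  -1. ]
```

Request:
arm_command --targets '[1,-14,40,0.011,1,1,0,45,0,1,1,0,40,0,1,0,0,20,0,1]'

```text
clock: 23.95
tcp_pos: [0.5388, 0.369, 0.0681]
tool_rot: [[-0.959, -0.278, 0.05], [-0.278, 0.96, 0.004], [-0.049, -0.01, -0.999]]
contact_force: [-0.2, 0.3, 0.8]
finger_gap: 0.0857
```

```bash
python3 - <<'E'
from h import *
delta([.5347,.3661,.028],np.radians(106.3)); print(rot().round(4).tolist())
E
```

```text
delta [[6.7, -1.3, 39.9], ('turn_toolz', np.float64(-0.002))] tcp [0.5388 0.369  0.0681] yawY 106.2 j7 29.6 F [-0.2  0.3  0.8] gap 0.0857 t 23.95
[[-0.9592, -0.2783, 0.0498], [-0.2784, 0.9604, 0.0039], [-0.0489, -0.0101, -0.9988]]
```

Request:
arm_command --targets '[7,-1,25,0,1,2,0,14,0,1,0,0,2,0,0]'

```text
clock: 24.25
tcp_pos: [0.5346, 0.3673, 0.0289]
tool_rot: [[-0.959, -0.277, 0.052], [-0.277, 0.961, 0.005], [-0.052, -0.009, -0.999]]
contact_force: [0.6, 0.2, 0.4]
finger_gap: 0.0733
```

```bash
python3 - <<'E'
from h import *
delta([.5347,.3661,.028],np.radians(106.3)); print(rot().round(4).tolist())
E
```

```text
delta [[0.3, -1.2, 0.9], ('turn_toolz', np.float64(-0.004))] tcp [0.5346 0.3673 0.0289] yawY 106.1 j7 26.9 F [0.6 0.2 0.4] gap 0.0733 t 24.25
[[-0.9595, -0.2769, 0.0524], [-0.277, 0.9609, 0.0055], [-0.0518, -0.0092, -0.9986]]
```

Request:
arm_command --targets '[0,-1,1,0,-1,0,0,0,0,-1,0,0,0,0,-1,0,0,0,0,-1]'

```text
clock: 24.65
tcp_pos: [0.5374, 0.3684, 0.0331]
tool_rot: [[-0.959, -0.276, 0.057], [-0.276, 0.961, 0.009], [-0.057, -0.007, -0.998]]
contact_force: [-0.1, 0.2, -1.9]
finger_gap: 0.0351
```

```bash
python3 - <<'E'
from h import *
delta([.5347,.3661,.028],np.radians(106.3)); print(rot().round(4).tolist()); s=env.sense()
np.savez("grasp.npz",R=rot(s),p=s["tcp_pos"]); print(s["joints"].round(1))
E
```

```text
delta [[3.5, -1.4, 4.9], ('turn_toolz', np.float64(-0.005))] tcp [0.5374 0.3684 0.0331] yawY 106.0 j7 27.1 F [-0.1  0.2 -1.9] gap 0.0351 t 24.65
[[-0.9594, -0.2761, 0.0572], [-0.276, 0.9611, 0.0087], [-0.0573, -0.0074, -0.9983]]
[-11.4  53.1 -46.4  95.6  50.8  51.3  27.1]
```

Request:
arm_command --targets '[0,0,-20,0,-1,0,0,-45,0,-1,0,0,-45,0,-1,0,0,-45,0,-1,0,0,-15,0,-1]'

```text
clock: 25.15
tcp_pos: [0.5252, 0.3668, 0.213]
tool_rot: [[-0.959, -0.279, 0.054], [-0.279, 0.96, 0.008], [-0.054, -0.007, -0.998]]
contact_force: [0.1, 0.3, -1.6]
finger_gap: 0.0348
```

```bash
python3 - <<'E'
from h import *
w=env.read_camera("wrist");save(w,"w13");w=env.read_camera("side");save(w,"s13")
delta([.5420,-.2341,.028],np.radians(106.3)); print(rot().round(4).tolist()); s=env.sense()
E
```

```text
delta [[160.9, -579.8, 179.2], ('turn_toolz', np.float64(-0.003))] tcp [0.5255 0.3663 0.2108] yawY 106.1 j7 35.5 F [-0.2 -0.1 -3.3] gap 0.0349 t 25.25
[[-0.9591, -0.278, 0.054], [-0.2781, 0.9605, 0.0071], [-0.0538, -0.0082, -0.9985]]
```

Request:
arm_command --targets '[10,-41,0,0.148,-1,4,-43,0,0.148,-1,-2,-43,0,0.148,-1,-8,-42,0,0.148,-1,-14,-40,0,0.148,-1]'

```text
clock: 25.75
tcp_pos: [0.5277, 0.1501, 0.2058]
tool_rot: [[-0.893, 0.448, 0.047], [0.449, 0.894, 0.009], [-0.038, 0.029, -0.999]]
contact_force: [1.0, 0.4, -2.1]
finger_gap: 0.0352
```

Request:
arm_command --targets '[-20,-38,0,0.148,-1,-25,-34,0,0.148,-1,-30,-30,0,0.148,-1,-34,-25,0,0.148,-1,-38,-20,0,0.148,-1]'

```text
clock: 26.25
tcp_pos: [0.5275, -0.0728, 0.2007]
tool_rot: [[-0.348, 0.936, 0.041], [0.937, 0.348, 0.008], [-0.007, 0.041, -0.999]]
contact_force: [0.9, -0.3, -2.1]
finger_gap: 0.0347
```

Request:
arm_command --targets '[-40,-14,0,0.148,-1,-30,-6,0,0.148,-1,-10,0,0,0.1,-1,0,0,0,0,-1]'

```text
clock: 26.65
tcp_pos: [0.5247, -0.1664, 0.1965]
tool_rot: [[0.061, 0.998, 0.034], [0.998, -0.061, 0.007], [0.009, 0.034, -0.999]]
contact_force: [-0.0, 0.5, -1.6]
finger_gap: 0.0347
```

```bash
python3 - <<'E'
from h import *
delta([.5420,-.2341,.15],np.radians(-12.75)); print(rot().round(4).tolist()); s=env.sense();print(s["joints"].round(1))
E
```

```text
delta [[-67.0, 19.8, 46.6], ('turn_toolz', np.float64(0.161))] tcp [ 0.5247 -0.1664  0.1965] yawY -3.5 j7 -7.4 F [-0.   0.5 -1.6] gap 0.0347 t 26.65
[[0.0608, 0.9976, 0.0341], [0.9981, -0.0611, 0.0069], [0.009, 0.0336, -0.9994]]
[ 34.8  27.2 -31.  105.4  17.   50.1  -7.4]
```

Request:
arm_command --targets '[-34,10,0,0.08,-1,-33,5,0,0.08,-1,0,0,0,0,-1]'

```text
clock: 26.95
tcp_pos: [0.5325, -0.233, 0.1946]
tool_rot: [[0.211, 0.977, 0.031], [0.977, -0.211, 0.009], [0.015, 0.028, -0.999]]
contact_force: [-0.4, -0.0, -2.7]
finger_gap: 0.0349
```

```bash
python3 - <<'E'
from h import *
delta([.5420,-.2341,.15],np.radians(-12.75)); print(rot().round(4).tolist())
w=env.read_camera("side");save(w,"s14"); cv2.imwrite("pics/s14.png",cv2.resize(w["pixels"][60:230,220:440,::-1],None,fx=3.5,fy=3.5,interpolation=cv2.INTER_CUBIC))
w=env.read_camera("wrist");save(w,"w14");w=env.read_camera("top");save(w,"t14")
E
```

```text
delta [[0.3, 8.2, 44.9], ('turn_toolz', np.float64(0.009))] tcp [ 0.5325 -0.233   0.1946] yawY -12.2 j7 -8.2 F [-0.4 -0.  -2.7] gap 0.0349 t 26.95
[[0.2111, 0.977, 0.031], [0.9773, -0.2115, 0.0089], [0.0153, 0.0284, -0.9995]]
```

Request:
arm_command --targets '[-4,8,15,0.009,-1,0,0,20,0,-1,0,0,5,0,-1]'

```text
clock: 27.4
tcp_pos: [0.5426, -0.2289, 0.1552]
tool_rot: [[0.202, 0.979, 0.033], [0.979, -0.203, 0.012], [0.018, 0.03, -0.999]]
contact_force: [0.1, -1.0, -1.7]
finger_gap: 0.0346
```

```bash
cat >> h.py <<'E'
def mouth():
    s=env.sense();R=rot(s);m=np.array(s["tcp_pos"])+R@np.array([.0051,.0003,.033])
    print("mouth",m.round(4),"err tool",(R.T@(np.array([.5420,-.2341,m[2]])-m)*1000).round(1),"traydown",(R@np.array([.0573,.0074,.998])).round(3))
E
python3 - <<'E'
from h import *
mouth(); delta([.5420,-.2341,.15],np.radians(-12.75)); print(rot().round(4).tolist())
w=env.read_camera("side"); cv2.imwrite("pics/s15.png",cv2.resize(w["pixels"][60:230,220:440,::-1],None,fx=3.5,fy=3.5,interpolation=cv2.INTER_CUBIC))
E
```

```text
mouth [ 0.545  -0.2236  0.1223] err tool [-10.9  -0.8  -0.2] traydown [ 0.052  0.067 -0.996]
delta [[-5.3, 0.3, 5.1], ('turn_toolz', np.float64(0.018))] tcp [ 0.5426 -0.2289  0.1552] yawY -11.7 j7 -9.8 F [ 0.1 -1.  -1.7] gap 0.0346 t 27.4
[[0.2023, 0.9788, 0.0331], [0.9792, -0.2028, 0.0119], [0.0184, 0.03, -0.9994]]
```

Request:
arm_command --targets '[-11,-1,0,0.018,-1,0,0,0,0,-1]'

```text
clock: 27.65
tcp_pos: [0.5397, -0.2391, 0.1561]
tool_rot: [[0.218, 0.975, 0.034], [0.976, -0.219, 0.012], [0.019, 0.03, -0.999]]
contact_force: [0.2, -0.4, -1.9]
finger_gap: 0.0349
```

```bash
python3 - <<'E'
from h import *
mouth(); delta([.5420,-.2341,.15],np.radians(-12.75)); print(rot().round(4).tolist())
w=env.read_camera("side"); t=env.read_camera("top")
s=env.sense();R=rot(s);p=np.array(s["tcp_pos"])
zt=-np.array([.0573,.0074,.998]); zt/=np.linalg.norm(zt); yt=np.array([1,0,0.]);yt-=zt*(yt@zt);yt/=np.linalg.norm(yt);xt=np.cross(yt,zt)
def T(a): return p+R@(np.array([.0051,.0003,.033])+a[0]*xt+a[1]*yt+a[2]*zt)
pts=[T((x,y,z)) for z in(0,.018) for x,y in((.058,.108),(.058,-.108),(-.058,-.108),(-.058,.108))]+[T((x,y,.055)) for x,y in((.018,.018),(.018,-.018),(-.018,-.018),(-.018,.018))]+[T((0,.08,.008))]
for c,n,(r0,r1,c0,c1) in((w,"s16",(60,230,220,440)),(t,"t16",(140,290,290,480))):
    im=cv2.resize(c["pixels"][r0:r1,c0:c1,::-1],None,fx=3.5,fy=3.5,interpolation=cv2.INTER_CUBIC)
    for q in proj(c,pts): cv2.circle(im,(int((q[0]-c0)*3.5+1.7),int((q[1]-r0)*3.5+1.7)),3,(255,255,0),-1)
    cv2.imwrite(f"pics/{n}.png",im)
E
```

```text
mouth [ 0.5422 -0.2338  0.1233] err tool [-0.3 -0.2 -0. ] traydown [ 0.053  0.066 -0.996]
delta [[5.3, 0.9, 6.3], ('turn_toolz', np.float64(0.002))] tcp [ 0.5397 -0.2391  0.1561] yawY -12.6 j7 -9.5 F [ 0.2 -0.4 -1.9] gap 0.0349 t 27.65
[[0.2183, 0.9753, 0.0337], [0.9757, -0.2188, 0.0119], [0.019, 0.0303, -0.9994]]
```

```bash
python3 - <<'E'
from h import *
w=env.read_camera("side"); t=env.read_camera("top")
def im(c,n,r0,r1,c0,c1,k): cv2.imwrite(f"pics/{n}.png",cv2.resize(c["pixels"][r0:r1,c0:c1,::-1],None,fx=k,fy=k,interpolation=cv2.INTER_CUBIC))
im(w,"s17",95,195,285,405,6); im(t,"t17",165,265,330,440,6)
mouth()
E
```

```text
mouth [ 0.543  -0.2324  0.1233] err tool [-1.9 -0.6 -0.1] traydown [ 0.054  0.067 -0.996]
```

```bash
python3 - <<'E'
from h import *
w=env.read_camera("side"); t=env.read_camera("top")
S=lambda x,y:(285+(x+.5)/6-.5,95+(y+.5)/6-.5); T=lambda x,y:(330+(x+.5)/6-.5,165+(y+.5)/6-.5)
C=[tri([t,w],[T(*a),S(*b)]) for a,b in (((139,92),(103,205)),((92,391),(315,352)),((642,468),(648,159)),((175,257),(243,269)))]
for c in C: print(c)
A,B,Cc=[c[0] for c in C[:3]]
print(np.linalg.norm(A-B),np.linalg.norm(B-Cc)); ctr=(A+Cc)/2; n=np.cross(A-B,Cc-B); n/=np.linalg.norm(n); n*=np.sign(n[2]); print("ctr walltop",ctr,"n",n,"mouth",ctr-.018*n)
print("board corners", [tri([t,w],[T(*a),S(*b)])[0].round(4) for a,b in (((80,58),(22,350)),)])
mouth()
E
```

```text
(array([ 0.6185326 , -0.14081914,  0.15301893]), np.float64(0.00017174201295207386))
(array([ 0.50817312, -0.1173174 ,  0.14933417]), np.float64(0.0010551668580515568))
(array([ 0.46913221, -0.33041056,  0.12591432]), np.float64(0.005679379148115287))
(array([ 0.55890803, -0.15245255,  0.14076304]), np.float64(0.001286354290752142))
0.11289430313179499 0.2179022274035199
ctr walltop [ 0.54383241 -0.23561485  0.13946662] n [-0.05430995 -0.09924848  0.99357947] mouth [ 0.54480999 -0.23382838  0.12158219]
board corners [array([ 0.6527, -0.1342,  0.0643])]
mouth [ 0.5429 -0.2323  0.1231] err tool [-2.  -0.5 -0.1] traydown [ 0.054  0.067 -0.996]
```

Request:
arm_command --targets '[-3,-0.5,8,0,-1,-1,0,8,0,-1,-1,0,5,0,-1]'

```text
clock: 28.25
tcp_pos: [0.5397, -0.2425, 0.1339]
tool_rot: [[0.216, 0.976, 0.035], [0.976, -0.217, 0.012], [0.02, 0.032, -0.999]]
contact_force: [1.1, 0.0, -1.2]
finger_gap: 0.0349
```

```bash
python3 - <<'E'
from h import *
mouth(); delta([.5420,-.2341,.15],np.radians(-12.75))
E
```

```text
mouth [ 0.5423 -0.2372  0.1011] err tool [ 2.9 -0.9  0. ] traydown [ 0.055  0.066 -0.996]
delta [[9.0, 0.9, -15.9], ('turn_toolz', np.float64(0.004))] tcp [ 0.5397 -0.2425  0.1339] yawY -12.5 j7 -9.9 F [ 1.1  0.  -1.2] gap 0.0349 t 28.25
```

Request:
arm_command --targets '[2,-0.5,4,0,-1,0,0,4,0,-1]'

```text
clock: 28.45
tcp_pos: [0.5398, -0.2399, 0.1246]
tool_rot: [[0.216, 0.976, 0.035], [0.976, -0.217, 0.013], [0.02, 0.031, -0.999]]
contact_force: [0.5, 0.5, -2.2]
finger_gap: 0.0349
```

```bash
python3 - <<'E'
from h import *
mouth(); delta([.5420,-.2341,.15],np.radians(-12.75))
E
```

```text
mouth [ 0.5423 -0.2346  0.0917] err tool [ 0.4 -0.4 -0. ] traydown [ 0.054  0.067 -0.996]
delta [[6.7, 1.7, -25.2], ('turn_toolz', np.float64(0.004))] tcp [ 0.5398 -0.2399  0.1246] yawY -12.5 j7 -10.5 F [ 0.5  0.5 -2.2] gap 0.0349 t 28.45
```

Request:
arm_command --targets '[0,0,4,0,-1,0,0,4,0,-1]'

```text
clock: 28.65
tcp_pos: [0.5401, -0.2396, 0.1157]
tool_rot: [[0.216, 0.976, 0.034], [0.976, -0.217, 0.013], [0.02, 0.031, -0.999]]
contact_force: [-0.2, 1.2, -1.6]
finger_gap: 0.0345
```

```bash
python3 - <<'E'
from h import *
mouth(); delta([.5420,-.2341,.15],np.radians(-12.75))
E
```

```text
mouth [ 0.5426 -0.2343  0.0828] err tool [ 0.  -0.6 -0. ] traydown [ 0.054  0.067 -0.996]
delta [[6.5, 1.8, -34.1], ('turn_toolz', np.float64(0.004))] tcp [ 0.5401 -0.2396  0.1157] yawY -12.5 j7 -10.8 F [-0.2  1.2 -1.6] gap 0.0345 t 28.65
```

Request:
arm_command --targets '[0,-0.5,4,0,-1,0,0,4,0,-1]'

```text
clock: 28.85
tcp_pos: [0.5401, -0.2391, 0.1071]
tool_rot: [[0.216, 0.976, 0.035], [0.976, -0.216, 0.013], [0.021, 0.031, -0.999]]
contact_force: [0.3, 1.3, -1.6]
finger_gap: 0.0348
```

```bash
python3 - <<'E'
from h import *
mouth(); delta([.5420,-.2341,.15],np.radians(-12.75))
w=env.read_camera("side"); cv2.imwrite("pics/s18.png",cv2.resize(w["pixels"][95:195,285:405,::-1],None,fx=6,fy=6,interpolation=cv2.INTER_CUBIC))
E
```

```text
mouth [ 0.5426 -0.2337  0.0742] err tool [-0.5 -0.5 -0. ] traydown [ 0.054  0.068 -0.996]
delta [[6.1, 2.1, -42.7], ('turn_toolz', np.float64(0.005))] tcp [ 0.5401 -0.2391  0.1071] yawY -12.5 j7 -11.2 F [ 0.3  1.3 -1.6] gap 0.0348 t 28.85
```

Request:
arm_command --targets '[-0.5,-0.5,3,0,-1,0,0,3,0,-1,0,0,2,0,-1]'

```text
clock: 29.2
tcp_pos: [0.541, -0.2378, 0.099]
tool_rot: [[0.214, 0.976, 0.037], [0.977, -0.215, 0.015], [0.022, 0.033, -0.999]]
contact_force: [1.1, 3.1, 5.8]
finger_gap: 0.0349
```

```bash
python3 - <<'E'
from h import *
mouth(); delta([.5420,-.2341,.15],np.radians(-12.75))
w=env.read_camera("wrist"); cv2.imwrite("pics/w18.png",cv2.resize(w["pixels"][20:220,180:380,::-1],None,fx=3,fy=3,interpolation=cv2.INTER_CUBIC))
E
```

```text
mouth [ 0.5436 -0.2324  0.0661] err tool [-2.  -1.2 -0.1] traydown [ 0.056  0.069 -0.996]
delta [[5.0, 1.8, -50.9], ('turn_toolz', np.float64(0.006))] tcp [ 0.541  -0.2378  0.099 ] yawY -12.4 j7 -11.5 F [1.1 3.1 5.8] gap 0.0349 t 29.2
```

Request:
arm_command --targets '[0,0,1,0,-0.3,0,0,0,0,0.3,0,0,0,0,1,0,0,0,0,1]'

```text
clock: 29.65
tcp_pos: [0.5411, -0.2386, 0.0981]
tool_rot: [[0.215, 0.976, 0.037], [0.976, -0.215, 0.013], [0.021, 0.033, -0.999]]
contact_force: [0.5, -0.0, 0.3]
finger_gap: 0.0767
```

```bash
python3 - <<'E'
from h import *
delta([.5420,-.2341,.15],np.radians(-12.75));print(rot().round(4).tolist())
w=env.read_camera("wrist"); save(w,"w19")
w=env.read_camera("side"); cv2.imwrite("pics/s19.png",cv2.resize(w["pixels"][95:195,285:405,::-1],None,fx=6,fy=6,interpolation=cv2.INTER_CUBIC))
E
```

```text
delta [[5.7, 1.7, -51.7], ('turn_toolz', np.float64(0.005))] tcp [ 0.5411 -0.2386  0.0981] yawY -12.4 j7 -11.6 F [ 0.5 -0.   0.3] gap 0.0767 t 29.65
[[0.2147, 0.976, 0.0371], [0.9764, -0.2154, 0.0134], [0.0211, 0.0333, -0.9992]]
```

Request:
arm_command --targets '[3,1,9,0.005,0.2,1,0,2,0,-1,0,0,0,0,-1,0,0,0,0,-1,0,0,0,0,-1]'

```text
clock: 30.25
tcp_pos: [0.5432, -0.2343, 0.0866]
tool_rot: [[0.22, 0.975, 0.036], [0.975, -0.221, 0.013], [0.021, 0.032, -0.999]]
contact_force: [-1.9, 0.4, 5.7]
finger_gap: 0.0353
```

Request:
arm_command --targets '[0,0,0,0,-1,0,0,0,0,-1,0,0,0,0,-1,0,0,0,0,-1,0,0,0,0,-1]'

```text
clock: 30.75
tcp_pos: [0.5431, -0.2344, 0.0868]
tool_rot: [[0.22, 0.975, 0.036], [0.975, -0.22, 0.013], [0.021, 0.032, -0.999]]
contact_force: [-0.4, 0.2, 0.9]
finger_gap: 0.0354
```

```bash
python3 - <<'E'
from h import *
delta([.5420,-.2341,.087],np.radians(-12.75));print(rot().round(4).tolist())
E
```

```text
delta [[0.0, -1.1, -0.2], ('turn_toolz', np.float64(0.0))] tcp [ 0.5431 -0.2344  0.0868] yawY -12.7 j7 -12.8 F [-0.4  0.2  0.9] gap 0.0354 t 30.75
[[0.2198, 0.9749, 0.0357], [0.9753, -0.2204, 0.0131], [0.0206, 0.0319, -0.9993]]
```

Request:
arm_command --targets '[0,0,0,0,0,0,0,0,0,1,0,0,-30,0,1,0,0,-45,0,1,20,0,-45,0,1]'

```text
clock: 31.25
tcp_pos: [0.54, -0.2174, 0.2046]
tool_rot: [[0.222, 0.975, 0.026], [0.975, -0.223, 0.017], [0.022, 0.022, -1.0]]
contact_force: [0.7, -0.3, 0.6]
finger_gap: 0.0852
```

```bash
python3 - <<'E'
from h import *
delta([.60,.2,.2],np.radians(-12.75));print(rot().round(4).tolist(),env.sense()["joints"].round(1))
w=env.read_camera("wrist"); save(w,"w20")
w=env.read_camera("side"); save(w,"s20")
w=env.read_camera("top"); save(w,"t20"); cv2.imwrite("pics/t20c.png",cv2.resize(w["pixels"][170:290,190:310,::-1],None,fx=5,fy=5,interpolation=cv2.INTER_CUBIC))
E
```

```text
delta [[420.0, -34.6, 13.2], ('turn_toolz', np.float64(-0.002))] tcp [ 0.54   -0.2174  0.2046] yawY -12.9 j7 -9.9 F [ 0.7 -0.3  0.6] gap 0.0852 t 31.25
[[0.2223, 0.9746, 0.0262], [0.9747, -0.2228, 0.0167], [0.0221, 0.0218, -0.9995]] [ 37.   29.3 -28.3  99.8  15.2  53.6  -9.9]
```

```bash
python3 - <<'E'
from h import *
t=env.read_camera("top")
Q=dict(A=[(82,8),(141,12),(128,150),(70,143)],B=[(240,115),(298,107),(322,243),(264,250)],C=[(38,332),(96,325),(110,467),(54,472)],D=[(255,383),(318,386),(306,530),(245,523)])
for k,v in Q.items():
    b=np.array([atz(t,(190+(x+.5)/5-.5,170+(y+.5)/5-.5),.03)[:2] for x,y in v]); d=b[0]-b[3]+b[1]-b[2]
    h=np.degrees(np.arctan2(d[1],d[0])); print(k,(b.mean(0)+[.0025,.001]).round(4),"L",np.linalg.norm(d)/2,"W",np.linalg.norm(b[0]-b[1]),"long heading",h.round(1),"jaw",round(h+90,1))
E
```

```text
A [0.6454 0.1922] L 0.06966824356047362 W 0.029688230863523 long heading -5.4 jaw 84.6
B [0.5922 0.1057] L 0.06899770071785488 W 0.0289852782415825 long heading 8.8 jaw 98.8
C [0.4862 0.2081] L 0.06914924653817456 W 0.028544294117934483 long heading 5.7 jaw 95.7
D [0.4563 0.1083] L 0.06869870602960179 W 0.03064828175986062 long heading -5.6 jaw 84.4
```

Request:
arm_command --targets '[25,-1,0,-0.15,1,25,2,0,-0.15,1,24,6,0,-0.15,1,23,9,0,-0.15,1,22,12,0,-0.15,1]'

```text
clock: 31.95
tcp_pos: [0.5571, -0.094, 0.2008]
tool_rot: [[-0.506, 0.862, 0.021], [0.863, 0.505, 0.015], [0.003, 0.026, -1.0]]
contact_force: [0.5, 0.2, -0.8]
finger_gap: 0.0856
```

Request:
arm_command --targets '[20,15,0,-0.15,1,17,18,0,-0.15,1,14,20,0,-0.15,1,11,22,0,-0.15,1,7,24,0,-0.15,1]'

```text
clock: 32.45
tcp_pos: [0.5709, 0.0312, 0.1962]
tool_rot: [[-0.958, 0.286, 0.012], [0.287, 0.958, 0.017], [-0.007, 0.019, -1.0]]
contact_force: [-0.1, -0.6, -0.1]
finger_gap: 0.0853
```

Request:
arm_command --targets '[3,25,0,-0.15,1,0,25,0,-0.15,1,-4,20,20,-0.15,1,0,0,20,0,1]'

```text
clock: 32.85
tcp_pos: [0.5823, 0.1063, 0.1532]
tool_rot: [[-0.986, -0.168, 0.008], [-0.168, 0.986, 0.019], [-0.011, 0.018, -1.0]]
contact_force: [0.2, -0.5, -1.1]
finger_gap: 0.0853
```

```bash
python3 - <<'E'
from h import *
delta([.5922,.1057,.1],np.radians(98.8));print(rot().round(4).tolist(),env.sense()["joints"].round(1))
w=env.read_camera("wrist"); save(w,"w21"); print(proj(w,[.5922,.1057,.03]))
E
```

```text
delta [[-9.0, -3.2, 53.2], ('turn_toolz', np.float64(0.015))] tcp [0.5823 0.1063 0.1532] yawY 99.7 j7 52.2 F [ 0.2 -0.5 -1.1] gap 0.0853 t 32.85
[[-0.9858, -0.1678, 0.0083], [-0.1676, 0.9857, 0.0195], [-0.0115, 0.0178, -0.9998]] [ 19.6  41.4 -53.4  99.7  37.8  57.9  52.2]
[[276.32202968 209.95468536]]
```

```bash
python3 - <<'E'
from h import *
w=env.read_camera("wrist"); print(atz(w,(274,203),.03),proj(w,[.5922,.1057,.03])); p=w["pixels"]
cv2.imwrite("pics/w22.png",cv2.resize(p[150:260,220:330,::-1],None,fx=5,fy=5,interpolation=cv2.INTER_CUBIC))
E
```

```text
[0.58343949 0.10043304 0.03      ] [[278.28678616 213.2213389 ]]
```

```bash
python3 - <<'E'
from h import *
w=env.read_camera("wrist"); c=atz(w,(275.4,209.5),.03); print(c,proj(w,c))
e=[atz(w,(220+x/5,150+y/5),.03)[:2] for x,y in((278,112),(277,480),(197,290),(358,290))]; print(np.linalg.norm(e[0]-e[1]),np.linalg.norm(e[2]-e[3]),np.degrees(np.arctan2(*(e[1]-e[0])[::-1])))
delta([c[0],c[1],.1],np.radians(98.8))
E
```

```text
[0.58972795 0.10159749 0.03      ] [[275.4 209.5]]
0.06897546082702152 0.0288160854915824 8.761367693742832
delta [[-7.1, -3.7, 53.2], ('turn_toolz', np.float64(0.006))] tcp [0.5818 0.1032 0.1532] yawY 99.1 j7 52.0 F [0.5 0.7 1. ] gap 0.0855 t 33.0
```

Request:
arm_command --targets '[-5,-4,40,0.006,0.4,1,0,40,0,0.4,0,0,30,0,0.4]'

```text
clock: 33.3
tcp_pos: [0.591, 0.0998, 0.0454]
tool_rot: [[-0.989, -0.146, 0.014], [-0.146, 0.989, 0.017], [-0.016, 0.015, -1.0]]
contact_force: [0.4, -0.4, -0.3]
finger_gap: 0.0598
```

```bash
python3 - <<'E'
from h import *
delta([.5897,.1016,.014],np.radians(98.8));print(rot().round(4).tolist())
E
```

```text
delta [[1.5, 1.4, 31.4], ('turn_toolz', np.float64(-0.007))] tcp [0.591  0.0998 0.0454] yawY 98.4 j7 45.9 F [ 0.4 -0.4 -0.3] gap 0.0598 t 33.3
[[-0.9892, -0.1462, 0.014], [-0.1459, 0.9891, 0.0175], [-0.0164, 0.0153, -0.9997]]
```

Request:
arm_command --targets '[2,1,15,-0.007,0.4,1,0,8,0,0.4,0,0,3,0,0.4]'

```text
clock: 33.6
tcp_pos: [0.5876, 0.099, 0.0174]
tool_rot: [[-0.989, -0.15, 0.012], [-0.15, 0.989, 0.016], [-0.014, 0.014, -1.0]]
contact_force: [0.6, -0.5, 0.5]
finger_gap: 0.0598
```

```bash
python3 - <<'E'
from h import *
delta([.5897,.1016,.014],np.radians(98.8))
E
```

```text
delta [[-2.4, 2.2, 3.5], ('turn_toolz', np.float64(-0.003))] tcp [0.5876 0.099  0.0174] yawY 98.6 j7 44.3 F [ 0.6 -0.5  0.5] gap 0.0598 t 33.6
```

Request:
arm_command --targets '[-2,2,4,0,-1,0,0,1,0,-1,0,0,0,0,-1,0,0,0,0,-1]'

```text
clock: 34.0
tcp_pos: [0.5916, 0.1017, 0.0156]
tool_rot: [[-0.989, -0.149, 0.016], [-0.148, 0.989, 0.017], [-0.019, 0.014, -1.0]]
contact_force: [0.2, -0.2, -1.0]
finger_gap: 0.0289
```

```bash
python3 - <<'E'
from h import *
delta([.5897,.1016,.014],np.radians(98.8));print(rot().round(4).tolist())
E
```

```text
delta [[1.9, 0.2, 1.6], ('turn_toolz', np.float64(-0.004))] tcp [0.5916 0.1017 0.0156] yawY 98.6 j7 44.0 F [ 0.2 -0.2 -1. ] gap 0.0289 t 34.0
[[-0.9887, -0.1487, 0.0162], [-0.1485, 0.9888, 0.0168], [-0.0186, 0.0142, -0.9997]]
```

Request:
arm_command --targets '[0,0,-15,0,-1,0,0,-40,0.1,-1,0,0,-45,0.149,-1,4,-22,-45,0.149,-1,1,-22,-30,0.149,-1]'

```text
clock: 34.5
tcp_pos: [0.5738, 0.0595, 0.1952]
tool_rot: [[-0.919, 0.393, 0.011], [0.393, 0.919, 0.02], [-0.002, 0.023, -1.0]]
contact_force: [0.5, -0.1, -1.7]
finger_gap: 0.0287
```

```bash
python3 - <<'E'
from h import *
delta([.5889,-.1811,.19],np.radians(-12.75));s=env.sense();R=rot();print("total yaw left",np.degrees(np.arctan2(R[1,1],R[0,1]))+12.75)
w=env.read_camera("wrist"); save(w,"w23")
E
```

```text
delta [[-108.5, -215.3, 0.5], ('turn_toolz', np.float64(1.389))] tcp [0.5738 0.0595 0.1952] yawY 66.8 j7 30.0 F [ 0.5 -0.1 -1.7] gap 0.0287 t 34.5
total yaw left 79.58600401982103
```

Request:
arm_command --targets '[-11,-21,0,0.139,-1,-14,-20,0,0.139,-1,-16,-18,0,0.139,-1,-18,-15,0,0.139,-1,-20,-12,0,0.139,-1]'

```text
clock: 35.05
tcp_pos: [0.5805, -0.0634, 0.2067]
tool_rot: [[-0.431, 0.902, 0.024], [0.902, 0.431, 0.02], [0.007, 0.031, -1.0]]
contact_force: [0.2, 0.2, -1.7]
finger_gap: 0.0285
```

Request:
arm_command --targets '[-22,-9,0,0.139,-1,-23,-6,0,0.139,-1,-24,-3,0,0.139,-1,-24,0,0,0.139,-1,0,0,0,0.1,-1]'

```text
clock: 35.55
tcp_pos: [0.5832, -0.1646, 0.2108]
tool_rot: [[0.237, 0.971, 0.029], [0.971, -0.238, 0.02], [0.027, 0.023, -0.999]]
contact_force: [0.0, 0.0, -1.8]
finger_gap: 0.0286
```

```bash
python3 - <<'E'
from h import *
delta([.5889,-.1811,.12],np.radians(-12.75));print(rot().round(4).tolist())
E
```

```text
delta [[-17.1, 7.3, 90.6], ('turn_toolz', np.float64(-0.018))] tcp [ 0.5832 -0.1646  0.2108] yawY -13.8 j7 -16.5 F [ 0.   0.  -1.8] gap 0.0286 t 35.55
[[0.2371, 0.9711, 0.0286], [0.9711, -0.2378, 0.0203], [0.0265, 0.023, -0.9994]]
```

Request:
arm_command --targets '[-17,7,30,-0.018,-1,-1,0,35,0,-1,0,0,10,0,-1,0,0,0,0,-1]'

```text
clock: 35.95
tcp_pos: [0.5893, -0.1824, 0.1393]
tool_rot: [[0.222, 0.974, 0.034], [0.975, -0.223, 0.021], [0.028, 0.029, -0.999]]
contact_force: [0.0, -0.6, -1.1]
finger_gap: 0.0286
```

```bash
python3 - <<'E'
from h import *
delta([.5889,-.1811,.0856],np.radians(-12.75))
w=env.read_camera("wrist"); save(w,"w24")
E
```

```text
delta [[-0.4, -2.3, 53.6], ('turn_toolz', np.float64(-0.003))] tcp [ 0.5893 -0.1824  0.1393] yawY -12.9 j7 -16.4 F [ 0.  -0.6 -1.1] gap 0.0286 t 35.95
```

Request:
arm_command --targets '[-1,-2,20,0,-1,-1,0,15,0,-1,0,0,4,0,-1]'

```text
clock: 36.3
tcp_pos: [0.5911, -0.1824, 0.1051]
tool_rot: [[0.221, 0.974, 0.041], [0.975, -0.222, 0.019], [0.028, 0.036, -0.999]]
contact_force: [-0.4, 0.3, -1.3]
finger_gap: 0.0283
```

```bash
python3 - <<'E'
from h import *
delta([.5889,-.1811,.0856],np.radians(-12.75))
w=env.read_camera("side"); cv2.imwrite("pics/s24.png",cv2.resize(w["pixels"][95:195,285:405,::-1],None,fx=6,fy=6,interpolation=cv2.INTER_CUBIC))
E
```

```text
delta [[0.3, -3.2, 19.5], ('turn_toolz', np.float64(-0.001))] tcp [ 0.5911 -0.1824  0.1051] yawY -12.8 j7 -17.6 F [-0.4  0.3 -1.3] gap 0.0283 t 36.3
```

Request:
arm_command --targets '[0,-3,10,0,-1,0,0,7,0,-1,0,0,2,0,-1]'

```text
clock: 36.65
tcp_pos: [0.5899, -0.1812, 0.0866]
tool_rot: [[0.22, 0.974, 0.044], [0.975, -0.221, 0.019], [0.028, 0.038, -0.999]]
contact_force: [-0.1, -0.2, -0.8]
finger_gap: 0.0287
```

```bash
python3 - <<'E'
from h import *
delta([.5889,-.1811,.0856],np.radians(-12.75))
E
```

```text
delta [[-0.2, -1.0, 0.9], ('turn_toolz', np.float64(-0.001))] tcp [ 0.5899 -0.1812  0.0866] yawY -12.8 j7 -18.5 F [-0.1 -0.2 -0.8] gap 0.0287 t 36.65
```

Request:
arm_command --targets '[0,-1,2,0,-1,0,0,0,0,-0.1,0,0,0,0,0.05,0,0,-25,0,0.05,0,0,-50,0,0.1]'

```text
clock: 37.15
tcp_pos: [0.5842, -0.1811, 0.1566]
tool_rot: [[0.219, 0.975, 0.038], [0.975, -0.22, 0.022], [0.03, 0.032, -0.999]]
contact_force: [-0.2, -0.7, 0.1]
finger_gap: 0.0471
```

```bash
python3 - <<'E'
from h import *
delta([.5889,-.1811,.0856],np.radians(-12.75));print(rot().round(3).tolist())
w=env.read_camera("wrist"); save(w,"w25")
E
```

```text
delta [[-1.1, 2.3, 71.2], ('turn_toolz', np.float64(0.0))] tcp [ 0.5842 -0.1811  0.1566] yawY -12.7 j7 -15.7 F [-0.2 -0.7  0.1] gap 0.0471 t 37.15
[[0.219, 0.975, 0.038], [0.975, -0.22, 0.022], [0.03, 0.032, -0.999]]
```

Request:
arm_command --targets '[10,-8,-40,0,1,21,-16,0,-0.141,1,23,-13,0,-0.141,1,25,-9,0,-0.141,1,26,-6,0,-0.141,1]'

```text
clock: 37.7
tcp_pos: [0.5365, -0.0754, 0.2113]
tool_rot: [[-0.346, 0.937, 0.055], [0.938, 0.346, 0.014], [-0.006, 0.056, -0.998]]
contact_force: [0.0, -0.6, -0.4]
finger_gap: 0.0853
```

Request:
arm_command --targets '[26,-2,0,-0.141,1,26,2,0,-0.141,1,26,5,0,-0.141,1,25,9,0,-0.141,1,23,12,0,-0.141,1]'

```text
clock: 38.2
tcp_pos: [0.4779, 0.047, 0.2112]
tool_rot: [[-0.884, 0.463, 0.058], [0.465, 0.885, 0.012], [-0.046, 0.038, -0.998]]
contact_force: [0.5, 0.1, -0.2]
finger_gap: 0.0855
```

Request:
arm_command --targets '[21,16,0,-0.141,1,19,18,0,-0.141,1,16,21,0,-0.141,1,0,0,20,0,1]'

```text
clock: 38.6
tcp_pos: [0.4426, 0.1233, 0.1925]
tool_rot: [[-0.997, 0.033, 0.064], [0.034, 0.999, 0.012], [-0.063, 0.015, -0.998]]
contact_force: [1.5, -0.3, -0.8]
finger_gap: 0.0853
```

```bash
python3 - <<'E'
from h import *
delta([.4563,.1083,.1],np.radians(84.4));print(rot().round(4).tolist(),env.sense()["joints"].round(1))
E
```

```text
delta [[-8.3, -15.9, 93.0], ('turn_toolz', np.float64(0.064))] tcp [0.4426 0.1233 0.1925] yawY 88.1 j7 35.1 F [ 1.5 -0.3 -0.8] gap 0.0853 t 38.6
[[-0.9974, 0.0333, 0.0638], [0.0341, 0.9993, 0.0124], [-0.0633, 0.0145, -0.9979]] [ 21.8  24.7 -57.1 118.9  30.4  47.5  35.1]
```

Request:
arm_command --targets '[-8,-16,20,0.064,0.4,0,0,0,0,0.4,0,0,0,0,0.4]'

```text
clock: 38.9
tcp_pos: [0.4509, 0.1077, 0.1716]
tool_rot: [[-0.993, 0.096, 0.063], [0.097, 0.995, 0.012], [-0.062, 0.018, -0.998]]
contact_force: [0.1, -0.8, 0.7]
finger_gap: 0.0597
```

```bash
python3 - <<'E'
from h import *
delta([.4563,.1083,.1],np.radians(84.4));print(rot().round(4).tolist())
w=env.read_camera("wrist"); print(proj(w,[.4563,.1083,.03])); p=w["pixels"]; np.savez("wl.npz",**{k:w[k] for k in w if k!="pixels"})
cv2.imwrite("pics/w26.png",cv2.resize(p[120:260,210:350,::-1],None,fx=4,fy=4,interpolation=cv2.INTER_CUBIC))
E
```

```text
delta [[-0.9, -0.2, 71.8], ('turn_toolz', np.float64(0.002))] tcp [0.4509 0.1077 0.1716] yawY 84.5 j7 31.9 F [ 0.1 -0.8  0.7] gap 0.0597 t 38.9
[[-0.9934, 0.0956, 0.0632], [0.0965, 0.9953, 0.0121], [-0.0618, 0.0181, -0.9979]]
[[279.80174919 192.70770107]]
```

```bash
cat >> h.py <<'E'
def stone(w,k,x0,y0,top,bot,zt=.03):
    """top,bot: ((xl,y),(xr,y)) crop px of top-face far & near edges"""
    q=np.array([atz(w,(x0+(x+.5)/k-.5,y0+(y+.5)/k-.5),zt)[:2] for x,y in (*top,*bot)])
    a=(q[0]+q[1])/2;b=(q[2]+q[3])/2;d=a-b; h=np.degrees(np.arctan2(d[1],d[0]))
    print("stone",q.mean(0).round(4),"L",np.linalg.norm(d).round(4),"W",np.linalg.norm(q[0]-q[1]).round(4),"jaw",round((h+90)%180,1)); return q.mean(0)
E
python3 - <<'E'
from h import *
w=dict(np.load("wl.npz",allow_pickle=True))
stone(w,4,210,120,((208,135),(332,137)),((203,415),(321,415)))
E
```

```text
stone [0.4531 0.1051] L 0.0687 W 0.0283 jaw 82.6
```

Request:
arm_command --targets '[3,-3,45,0.03,0.4,2,-1,45,0,0.4,1,0,25,0,0.4]'

```text
clock: 39.25
tcp_pos: [0.4558, 0.1062, 0.0579]
tool_rot: [[-0.989, 0.128, 0.073], [0.129, 0.992, 0.014], [-0.071, 0.023, -0.997]]
contact_force: [0.5, 1.1, 0.7]
finger_gap: 0.06
```

```bash
python3 - <<'E'
from h import *
delta([.4531,.1051,.014],np.radians(82.8));print(rot().round(4).tolist())
E
```

```text
delta [[5.6, -2.4, 43.6], ('turn_toolz', np.float64(-0.003))] tcp [0.4558 0.1062 0.0579] yawY 82.7 j7 15.0 F [0.5 1.1 0.7] gap 0.06 t 39.25
[[-0.9891, 0.1278, 0.073], [0.1291, 0.9915, 0.0135], [-0.0707, 0.0228, -0.9972]]
```

Request:
arm_command --targets '[5,-2,25,0,0.4,1,0,12,0,0.4,0,0,4,0,0.4]'

```text
clock: 39.55
tcp_pos: [0.4523, 0.1065, 0.0142]
tool_rot: [[-0.989, 0.126, 0.072], [0.127, 0.992, 0.014], [-0.07, 0.023, -0.997]]
contact_force: [0.1, -0.6, 0.3]
finger_gap: 0.06
```

```bash
python3 - <<'E'
from h import *
delta([.4531,.1051,.014],np.radians(82.8))
E
```

```text
delta [[-1.0, -1.3, 0.2], ('turn_toolz', np.float64(-0.0))] tcp [0.4523 0.1065 0.0142] yawY 82.8 j7 7.3 F [ 0.1 -0.6  0.3] gap 0.06 t 39.55
```

Request:
arm_command --targets '[-1,-1,1,0,-1,0,0,1,0,-1,0,0,0,0,-1,0,0,0,0,-1]'

```text
clock: 39.95
tcp_pos: [0.4552, 0.1057, 0.0147]
tool_rot: [[-0.989, 0.126, 0.076], [0.127, 0.992, 0.015], [-0.074, 0.024, -0.997]]
contact_force: [0.4, -0.1, -0.5]
finger_gap: 0.0283
```

```bash
python3 - <<'E'
from h import *
delta([.4531,.1051,.014],np.radians(82.8));print(rot().round(4).tolist(),env.sense()["joints"].round(1))
E
```

```text
delta [[2.0, -0.9, 0.5], ('turn_toolz', np.float64(-0.001))] tcp [0.4552 0.1057 0.0147] yawY 82.8 j7 7.5 F [ 0.4 -0.1 -0.5] gap 0.0283 t 39.95
[[-0.9891, 0.1259, 0.076], [0.1274, 0.9917, 0.0146], [-0.0735, 0.0242, -0.997]] [  5.9  40.5 -34.8 125.2  58.   26.9   7.5]
```

Request:
arm_command --targets '[0,0,-15,0,-1,0,0,-45,0,-1,0,0,-45,0.139,-1,-8,-22,-45,0.139,-1,-13,-20,-40,0.139,-1]'

```text
clock: 40.45
tcp_pos: [0.444, 0.0589, 0.2065]
tool_rot: [[-0.852, 0.52, 0.069], [0.522, 0.853, 0.018], [-0.049, 0.051, -0.997]]
contact_force: [1.9, -1.4, -0.8]
finger_gap: 0.0286
```

Request:
arm_command --targets '[-17,-17,0,0.139,-1,-19,-14,0,0.139,-1,-20,-11,0,0.139,-1,-22,-8,0,0.139,-1,-23,-5,0,0.139,-1]'

```text
clock: 40.95
tcp_pos: [0.4738, -0.0607, 0.2157]
tool_rot: [[-0.292, 0.953, 0.082], [0.956, 0.292, 0.015], [-0.01, 0.083, -0.996]]
contact_force: [-0.0, 1.1, -0.7]
finger_gap: 0.0284
```

```bash
python3 - <<'E'
from h import *
delta([.5225,-.1662,.19],np.radians(-12.75));R=rot();print(R.round(4).tolist(),env.sense()["joints"].round(1))
E
```

```text
delta [[-114.9, 13.5, 28.0], ('turn_toolz', np.float64(0.519))] tcp [ 0.4738 -0.0607  0.2157] yawY 17.0 j7 1.5 F [-0.   1.1 -0.7] gap 0.0284 t 40.95
[[-0.2918, 0.9529, 0.0824], [0.9564, 0.2915, 0.0152], [-0.0095, 0.0833, -0.9965]] [ 33.3  19.1 -39.7 116.3  16.4  45.1   1.5]
```

Request:
arm_command --targets '[-24,0,0,0.139,-1,-24,3,0,0.139,-1,-24,7,0,0.139,-1,-24,10,0,0.102,-1,0,0,0,0,-1]'

```text
clock: 41.45
tcp_pos: [0.5016, -0.1633, 0.2192]
tool_rot: [[0.249, 0.965, 0.086], [0.968, -0.251, 0.013], [0.034, 0.08, -0.996]]
contact_force: [0.1, 0.3, -0.7]
finger_gap: 0.0285
```

```bash
python3 - <<'E'
from h import *
delta([.5225,-.1662,.12],np.radians(-12.75));R=rot();print(R.round(4).tolist(),env.sense()["joints"].round(1))
w=env.read_camera("wrist"); save(w,"w27")
E
```

```text
delta [[-1.0, 13.0, 100.6], ('turn_toolz', np.float64(-0.032))] tcp [ 0.5016 -0.1633  0.2192] yawY -14.6 j7 -14.5 F [ 0.1  0.3 -0.7] gap 0.0285 t 41.45
[[0.2492, 0.9647, 0.0857], [0.9678, -0.2512, 0.0133], [0.0343, 0.0796, -0.9962]] [ 36.3  21.9 -30.2 109.6  12.8  47.1 -14.5]
```

Request:
arm_command --targets '[-3,12,40,-0.032,-1,-2,0,35,0,-1,0,0,10,0,-1,0,0,0,0,-1]'

```text
clock: 41.9
tcp_pos: [0.5204, -0.1659, 0.1358]
tool_rot: [[0.206, 0.974, 0.09], [0.978, -0.208, 0.014], [0.033, 0.085, -0.996]]
contact_force: [-1.4, 0.0, 0.1]
finger_gap: 0.028
```

```bash
python3 - <<'E'
from h import *
delta([.5212,-.1675,.09],np.radians(-12.75));R=rot();print(R.round(4).tolist())
E
```

```text
delta [[-2.8, -2.7, 45.7], ('turn_toolz', np.float64(0.012))] tcp [ 0.5204 -0.1659  0.1358] yawY -12.0 j7 -17.3 F [-1.4  0.   0.1] gap 0.028 t 41.9
[[0.2057, 0.9745, 0.0897], [0.9781, -0.2078, 0.0145], [0.0327, 0.0847, -0.9959]]
```

Request:
arm_command --targets '[-3,-3,20,0.012,-1,-2,0,16,0,-1,-1,0,5,0,-1]'

```text
clock: 42.2
tcp_pos: [0.5217, -0.1699, 0.0977]
tool_rot: [[0.215, 0.972, 0.094], [0.976, -0.217, 0.013], [0.034, 0.089, -0.995]]
contact_force: [-0.5, -0.4, -0.6]
finger_gap: 0.0283
```

```bash
python3 - <<'E'
from h import *
delta([.5212,-.1675,.088],np.radians(-12.75));R=rot();print(R.round(4).tolist())
w=env.read_camera("side"); cv2.imwrite("pics/s28.png",cv2.resize(w["pixels"][95:195,285:405,::-1],None,fx=6,fy=6,interpolation=cv2.INTER_CUBIC))
E
```

```text
delta [[1.9, -1.9, 9.6], ('turn_toolz', np.float64(0.003))] tcp [ 0.5217 -0.1699  0.0977] yawY -12.6 j7 -19.6 F [-0.5 -0.4 -0.6] gap 0.0283 t 42.2
[[0.2148, 0.9721, 0.0945], [0.9761, -0.217, 0.0134], [0.0335, 0.0893, -0.9954]]
```

Request:
arm_command --targets '[2,-2,6,0,-1,0,0,3,0,-1]'

```text
clock: 42.45
tcp_pos: [0.5217, -0.1674, 0.0895]
tool_rot: [[0.215, 0.972, 0.096], [0.976, -0.217, 0.013], [0.033, 0.091, -0.995]]
contact_force: [0.3, -1.0, -2.1]
finger_gap: 0.0286
```

```bash
python3 - <<'E'
from h import *
delta([.5212,-.1675,.088],np.radians(-12.75))
E
```

```text
delta [[-0.3, -0.6, 1.5], ('turn_toolz', np.float64(0.003))] tcp [ 0.5217 -0.1674  0.0895] yawY -12.6 j7 -20.5 F [ 0.3 -1.  -2.1] gap 0.0286 t 42.45
```

Request:
arm_command --targets '[0,-1,3,0,-1,0,0,1,0,-0.1,0,0,0,0,0.05,0,0,-25,0,0.05,0,0,-50,0,0.1]'

```text
clock: 42.95
tcp_pos: [0.5123, -0.1667, 0.1577]
tool_rot: [[0.213, 0.973, 0.09], [0.976, -0.215, 0.016], [0.035, 0.084, -0.996]]
contact_force: [0.5, -0.7, 0.8]
finger_gap: 0.0473
```

```bash
python3 - <<'E'
from h import *
delta([.5212,-.1675,.088],np.radians(-12.75))
s=env.sense();print(s["joints"].round(1),s["qvel"].round(2),s["joint_efforts"].round(1))
w=env.read_camera("wrist"); save(w,"w29")
E
```

```text
delta [[-1.3, 3.0, 70.2], ('turn_toolz', np.float64(0.005))] tcp [ 0.5123 -0.1667  0.1577] yawY -12.5 j7 -16.1 F [ 0.5 -0.7  0.8] gap 0.0473 t 42.95
[ 34.7  27.8 -28.7 111.5  17.6  40.  -16.1] [ 28.16 -46.89 -30.36 -16.05 -35.81  60.9   31.55] [-10.2 -63.9  -3.8 -24.2   2.7  -5.2  -2.6]
```

Request:
arm_command --targets '[10,0,-40,0,1,32,4,-25,-0.142,1,31,9,-25,-0.142,1,29,13,-25,-0.142,1,27,17,0,-0.142,1]'

```text
clock: 43.5
tcp_pos: [0.5489, -0.0393, 0.2954]
tool_rot: [[-0.352, 0.931, 0.103], [0.936, 0.353, 0.008], [-0.029, 0.099, -0.995]]
contact_force: [1.1, -0.7, -0.9]
finger_gap: 0.0857
```

Request:
arm_command --targets '[24,21,0,-0.142,1,21,24,0,-0.142,1,18,27,0,-0.142,1,14,29,0,-0.142,1,9,30,0,-0.142,1]'

```text
clock: 44.0
tcp_pos: [0.6028, 0.1168, 0.3051]
tool_rot: [[-0.886, 0.452, 0.107], [0.455, 0.89, 0.005], [-0.093, 0.053, -0.994]]
contact_force: [-0.1, 0.3, 0.3]
finger_gap: 0.0851
```

Request:
arm_command --targets '[5,32,0,-0.142,1,0,32,0,-0.142,1,-4,32,0,-0.142,1]'

```text
clock: 44.3
tcp_pos: [0.6335, 0.2116, 0.3095]
tool_rot: [[-0.994, 0.029, 0.108], [0.03, 1.0, 0.004], [-0.108, 0.007, -0.994]]
contact_force: [0.3, -0.6, -0.2]
finger_gap: 0.0855
```

```bash
python3 - <<'E'
from h import *
delta([.6454,.1922,.2],np.radians(84.6))
s=env.sense();print(s["joints"].round(1));print(rot().round(4).tolist())
E
```

```text
delta [[-0.5, -19.9, 110.0], ('turn_toolz', np.float64(0.065))] tcp [0.6335 0.2116 0.3095] yawY 88.3 j7 39.7 F [ 0.3 -0.6 -0.2] gap 0.0855 t 44.3
[  8.2  35.2 -53.8  82.9  33.3  71.9  39.7]
[[-0.9937, 0.0294, 0.1082], [0.0301, 0.9995, 0.0042], [-0.1081, 0.0074, -0.9941]]
```

```bash
python3 - <<'E'
from h import *
t=env.read_camera("top"); cv2.imwrite("pics/t30.png",cv2.resize(t["pixels"][165:275,330:450,::-1],None,fx=6,fy=6,interpolation=cv2.INTER_CUBIC))
w=env.read_camera("wrist"); save(w,"w30"); print(proj(w,[.6427,.1887,.03])); delta([.6427,.1887,.014],np.radians(84.6))
E
```

```text
[[258.58860009 157.90663179]]
delta [[21.0, -29.2, 294.2], ('turn_toolz', np.float64(0.069))] tcp [0.6328 0.2152 0.3091] yawY 88.6 j7 39.7 F [-1.2  0.1 -0.7] gap 0.0854 t 44.4
```

Request:
arm_command --targets '[3,-15,45,0.069,0.5,2,-13,48,0,0.4,2,0,48,0,0.4,2,0,48,0,0.4]'

```text
clock: 44.8
tcp_pos: [0.6458, 0.1906, 0.1214]
tool_rot: [[-0.988, 0.097, 0.118], [0.099, 0.995, 0.011], [-0.116, 0.023, -0.993]]
contact_force: [1.7, 0.7, 0.1]
finger_gap: 0.0601
```

```bash
python3 - <<'E'
from h import *
w=env.read_camera("wrist"); p=w["pixels"]; np.savez("wl.npz",**{k:w[k] for k in w if k!="pixels"})
cv2.imwrite("pics/w31.png",cv2.resize(p[100:260,210:350,::-1],None,fx=4,fy=4,interpolation=cv2.INTER_CUBIC))
print(proj(w,[.6427,.1887,.03])); delta([.6427,.1887,.014],np.radians(84.6));print(rot().round(4).tolist())
E
```

```text
[[275.95706548 195.14711197]]
delta [[11.2, -1.9, 98.5], ('turn_toolz', np.float64(-0.003))] tcp [0.6432 0.1887 0.1131] yawY 84.4 j7 28.7 F [ -4.9  -1.9 -11. ] gap 0.0596 t 44.85
[[-0.9892, 0.0972, 0.1096], [0.0987, 0.9951, 0.008], [-0.1082, 0.0188, -0.9939]]
```

```bash
python3 - <<'E'
from h import *
w=dict(np.load("wl.npz",allow_pickle=True))
c=stone(w,4,210,100,((199,210),(351,210)),((203,540),(344,540))); delta([c[0],c[1],.014],np.radians(84.6))
E
```

```text
stone [0.6433 0.1904] L 0.0685 W 0.0281 jaw 84.0
delta [[10.8, -0.2, 98.6], ('turn_toolz', np.float64(-0.003))] tcp [0.6432 0.1887 0.1131] yawY 84.4 j7 28.7 F [ -4.9  -1.9 -11. ] gap 0.0596 t 44.85
```

Request:
arm_command --targets '[5,0,45,0,0.4,4,0,35,0,0.4,2,0,14,0,0.4]'

```text
clock: 45.15
tcp_pos: [0.6436, 0.1896, 0.0229]
tool_rot: [[-0.989, 0.101, 0.11], [0.102, 0.995, 0.007], [-0.109, 0.018, -0.994]]
contact_force: [-0.4, -0.9, 0.2]
finger_gap: 0.0597
```

```bash
python3 - <<'E'
from h import *
delta([.643,.190,.014],np.radians(84.2));print(rot().round(4).tolist())
E
```

```text
delta [[1.6, 0.2, 8.8], ('turn_toolz', np.float64(0.001))] tcp [0.6436 0.1896 0.0229] yawY 84.2 j7 23.3 F [-0.4 -0.9  0.2] gap 0.0597 t 45.15
[[-0.9888, 0.1005, 0.1101], [0.1019, 0.9948, 0.0072], [-0.1088, 0.0183, -0.9939]]
```

Request:
arm_command --targets '[2,0,8,0,0,0,0,2,0,-1,0,0,1,0,-1,0,0,1,0,-1]'

```text
clock: 45.55
tcp_pos: [0.6447, 0.1902, 0.0148]
tool_rot: [[-0.988, 0.102, 0.113], [0.104, 0.995, 0.008], [-0.112, 0.019, -0.994]]
contact_force: [0.3, 0.5, -1.0]
finger_gap: 0.0282
```

```bash
python3 - <<'E'
from h import *
delta([.643,.190,.014],np.radians(84.2));print(rot().round(4).tolist(),env.sense()["joints"].round(1))
E
```

```text
delta [[1.8, -0.4, 0.6], ('turn_toolz', np.float64(-0.001))] tcp [0.6447 0.1902 0.0148] yawY 84.1 j7 22.5 F [ 0.3  0.5 -1. ] gap 0.0282 t 45.55
[[-0.9883, 0.1022, 0.1135], [0.1037, 0.9946, 0.0077], [-0.1121, 0.0194, -0.9935]] [  3.1  52.9 -40.3  95.8  51.1  44.5  22.5]
```

Request:
arm_command --targets '[0,0,-15,0,-1,0,0,-45,0,-1,2,-30,-45,0.13,-1,-2,-38,-45,0.13,-1,-7,-37,-35,0.13,-1]'

```text
clock: 46.05
tcp_pos: [0.6061, 0.0979, 0.1921]
tool_rot: [[-0.874, 0.472, 0.113], [0.476, 0.879, 0.012], [-0.094, 0.064, -0.994]]
contact_force: [1.2, -0.6, 0.3]
finger_gap: 0.0287
```

Request:
arm_command --targets '[-12,-36,0,0.13,-1,-17,-34,0,0.13,-1,-21,-32,0,0.13,-1,-25,-29,0,0.13,-1,-28,-25,0,0.13,-1]'

```text
clock: 46.55
tcp_pos: [0.5719, -0.0938, 0.2011]
tool_rot: [[-0.387, 0.913, 0.13], [0.921, 0.389, 0.01], [-0.041, 0.124, -0.991]]
contact_force: [1.0, -0.4, -1.5]
finger_gap: 0.0282
```

Request:
arm_command --targets '[-31,-21,0,0.13,-1,-34,-17,0,0.13,-1,-36,-12,0,0.13,-1,-37,-7,0,0.13,-1]'

```text
clock: 46.95
tcp_pos: [0.5416, -0.2468, 0.2035]
tool_rot: [[0.137, 0.981, 0.138], [0.99, -0.14, 0.008], [0.027, 0.135, -0.99]]
contact_force: [0.1, 0.4, -0.7]
finger_gap: 0.0289
```

```bash
python3 - <<'E'
from h import *
delta([.5611,-.3040,.16],np.radians(-12.75));print(rot().round(4).tolist(),env.sense()["joints"].round(1))
E
```

```text
delta [[-55.1, 21.2, 45.3], ('turn_toolz', np.float64(0.081))] tcp [ 0.5416 -0.2468  0.2035] yawY -8.1 j7 -3.0 F [ 0.1  0.4 -0.7] gap 0.0289 t 46.95
[[0.1372, 0.9809, 0.1377], [0.9902, -0.1396, 0.0077], [0.0268, 0.1353, -0.9904]] [ 43.8  28.4 -31.9 102.9  16.8  45.9  -3. ]
```

```bash
python3 - <<'E'
from h import *
delta([.5588,-.3076,.13],np.radians(-12.75))
E
```

```text
delta [[-59.8, 15.4, 74.7], ('turn_toolz', np.float64(0.081))] tcp [ 0.5416 -0.2468  0.2035] yawY -8.1 j7 -3.0 F [ 0.1  0.4 -0.7] gap 0.0289 t 46.95
```

Request:
arm_command --targets '[-32,12,10,0.081,-1,-30,5,35,0,-1,0,0,30,0,-1]'

```text
clock: 47.25
tcp_pos: [0.558, -0.3197, 0.1373]
tool_rot: [[0.231, 0.962, 0.148], [0.972, -0.233, -0.001], [0.033, 0.144, -0.989]]
contact_force: [0.7, 0.1, -2.2]
finger_gap: 0.0283
```

```bash
python3 - <<'E'
from h import *
w=env.read_camera("wrist"); save(w,"w32")
delta([.5588,-.3076,.093],np.radians(-12.75));print(rot().round(4).tolist())
w=env.read_camera("side"); cv2.imwrite("pics/s32.png",cv2.resize(w["pixels"][85:195,285:415,::-1],None,fx=5,fy=5,interpolation=cv2.INTER_CUBIC))
E
```

```text
delta [[7.3, -6.6, 40.1], ('turn_toolz', np.float64(-0.013))] tcp [ 0.5577 -0.3163  0.1333] yawY -13.5 j7 -4.1 F [-2.8  2.8 -7.1] gap 0.0286 t 47.3
[[0.2286, 0.9627, 0.1447], [0.9728, -0.2314, 0.0026], [0.036, 0.1401, -0.9895]]
```

Request:
arm_command --targets '[6,-6,15,-0.013,-1,1,0,10,0,-1,0,0,4,0,-1]'

```text
clock: 47.65
tcp_pos: [0.5602, -0.3041, 0.1117]
tool_rot: [[0.21, 0.966, 0.149], [0.977, -0.213, 0.003], [0.035, 0.145, -0.989]]
contact_force: [0.3, 0.1, -0.5]
finger_gap: 0.0287
```

```bash
python3 - <<'E'
from h import *
delta([.5588,-.3076,.093],np.radians(-12.75));print(rot().round(4).tolist())
w=env.read_camera("side"); cv2.imwrite("pics/s33.png",cv2.resize(w["pixels"][85:195,285:415,::-1],None,fx=5,fy=5,interpolation=cv2.INTER_CUBIC))
w=env.read_camera("wrist"); save(w,"w33")
E
```

```text
delta [[-4.4, -3.3, 18.2], ('turn_toolz', np.float64(0.005))] tcp [ 0.5602 -0.3041  0.1117] yawY -12.4 j7 -5.2 F [ 0.3  0.1 -0.5] gap 0.0287 t 47.65
[[0.2104, 0.9662, 0.1492], [0.977, -0.2132, 0.0033], [0.035, 0.1451, -0.9888]]
```

Request:
arm_command --targets '[-4,-3,10,0,-1,-1,0,6,0,-1,0,0,3,0,-1]'

```text
clock: 48.05
tcp_pos: [0.5598, -0.3097, 0.0931]
tool_rot: [[0.211, 0.966, 0.151], [0.977, -0.214, 0.002], [0.034, 0.148, -0.988]]
contact_force: [0.3, 3.1, 0.8]
finger_gap: 0.0286
```

```bash
python3 - <<'E'
from h import *
delta([.5588,-.3076,.091],np.radians(-12.75))
w=env.read_camera("side"); cv2.imwrite("pics/s34.png",cv2.resize(w["pixels"][85:195,285:415,::-1],None,fx=5,fy=5,interpolation=cv2.INTER_CUBIC))
E
```

```text
delta [[1.7, -1.7, 1.9], ('turn_toolz', np.float64(0.005))] tcp [ 0.5598 -0.3097  0.0931] yawY -12.5 j7 -5.5 F [0.3 3.1 0.8] gap 0.0286 t 48.05
```

Request:
arm_command --targets '[3,-1,1,0,-1,0,0,2,0,-1]'

```text
clock: 48.3
tcp_pos: [0.5599, -0.306, 0.0896]
tool_rot: [[0.211, 0.966, 0.151], [0.977, -0.214, 0.002], [0.034, 0.147, -0.989]]
contact_force: [-1.4, 4.9, 10.5]
finger_gap: 0.0288
```

```bash
python3 - <<'E'
from h import *
delta([.5588,-.3076,.091],np.radians(-12.75))
w=env.read_camera("wrist"); save(w,"w35")
E
```

```text
delta [[-1.8, -0.5, -1.6], ('turn_toolz', np.float64(0.005))] tcp [ 0.5599 -0.306   0.0896] yawY -12.5 j7 -6.0 F [-1.4  4.9 10.5] gap 0.0288 t 48.3
```

Request:
arm_command --targets '[0,0,0,0,-0.1,0,0,0,0,0.05,0,0,0,0,0.05,0,0,-25,0,0.05,0,0,-50,0,0.1]'

```text
clock: 48.85
tcp_pos: [0.5467, -0.3044, 0.1597]
tool_rot: [[0.21, 0.967, 0.144], [0.977, -0.213, 0.007], [0.037, 0.139, -0.99]]
contact_force: [-0.9, -0.7, 1.4]
finger_gap: 0.0472
```

```bash
python3 - <<'E'
from h import *
delta([.483,.2046,.2],np.radians(95.7));print(rot().round(4).tolist(),env.sense()["joints"].round(1))
w=env.read_camera("wrist"); save(w,"w36")
w=env.read_camera("side"); cv2.imwrite("pics/s36.png",cv2.resize(w["pixels"][85:195,285:415,::-1],None,fx=5,fy=5,interpolation=cv2.INTER_CUBIC))
E
```

```text
delta [[485.5, -164.5, -45.4], ('turn_toolz', np.float64(1.254))] tcp [ 0.5467 -0.3044  0.1597] yawY -12.4 j7 -2.8 F [-0.9 -0.7  1.4] gap 0.0472 t 48.85
[[0.2099, 0.9671, 0.144], [0.977, -0.2131, 0.007], [0.0375, 0.1392, -0.9896]] [ 46.1  33.9 -29.2 100.6  18.3  42.7  -2.8]
```

Request:
arm_command --targets '[15,-40,-10,0,-1,18,-42,-6,0,-1,18,-42,-6,0,-1,18,-40,-6,0,-1]'

```text
clock: 49.35
tcp_pos: [0.4004, -0.2036, 0.1728]
tool_rot: [[0.214, 0.964, 0.159], [0.976, -0.216, -0.002], [0.033, 0.156, -0.987]]
contact_force: [2.0, 1.0, 0.7]
finger_gap: -0.0001
```

```bash
python3 - <<'E'
from h import *
delta([.405,-.2,.04],np.radians(-12.75));print(rot().round(4).tolist(),env.sense()["joints"].round(1))
w=env.read_camera("wrist"); save(w,"w37")
E
```

```text
delta [[0.1, -17.0, 131.9], ('turn_toolz', np.float64(0.002))] tcp [ 0.4004 -0.2036  0.1728] yawY -12.6 j7 -5.4 F [2.  1.  0.7] gap -0.0001 t 49.35
[[0.2137, 0.9639, 0.1591], [0.9764, -0.2162, -0.0017], [0.0328, 0.1557, -0.9873]] [ 50.2  18.1 -33.8 125.6  13.9  31.2  -5.4]
```

Request:
arm_command --targets '[0,-8,45,0,-1,0,-8,45,0,-1,0,-4,35,0,-1]'

```text
clock: 49.7
tcp_pos: [0.3951, -0.1981, 0.0477]
tool_rot: [[0.215, 0.963, 0.163], [0.976, -0.217, -0.007], [0.028, 0.161, -0.987]]
contact_force: [0.8, -1.2, -0.8]
finger_gap: 0.0
```

```bash
python3 - <<'E'
from h import *
delta([.44,-.21,.04],np.radians(-12.75));print(rot().round(4).tolist(),env.sense()["joints"].round(1))
w=env.read_camera("wrist"); save(w,"w38")
E
```

```text
delta [[-2.2, 44.5, 15.0], ('turn_toolz', np.float64(0.001))] tcp [ 0.3951 -0.1981  0.0477] yawY -12.7 j7 -23.2 F [ 0.8 -1.2 -0.8] gap 0.0 t 49.7
[[0.2151, 0.9628, 0.1634], [0.9762, -0.2168, -0.0073], [0.0284, 0.1611, -0.9865]] [ 34.   31.2 -16.1 132.3  32.2  10.  -23.2]
```

Request:
arm_command --targets '[0,12,0,0,-1,0,8,0,0,-1]'

```text
clock: 49.95
tcp_pos: [0.4141, -0.2001, 0.047]
tool_rot: [[0.211, 0.965, 0.156], [0.977, -0.213, -0.004], [0.03, 0.153, -0.988]]
contact_force: [1.3, -0.2, 0.1]
finger_gap: 0.0002
```

```bash
python3 - <<'E'
from h import *
delta([.44,-.21,.04],np.radians(-12.75));print(rot().round(4).tolist(),env.sense()["joints"].round(1))
E
```

```text
delta [[-4.4, 26.0, 11.0], ('turn_toolz', np.float64(0.005))] tcp [ 0.4141 -0.2001  0.047 ] yawY -12.5 j7 -22.3 F [ 1.3 -0.2  0.1] gap 0.0002 t 49.95
[[0.2112, 0.9649, 0.1558], [0.977, -0.2133, -0.0037], [0.0296, 0.153, -0.9878]] [ 34.6  32.3 -17.9 129.4  31.1  12.8 -22.3]
```

Request:
arm_command --targets '[0,8,3,0,-1,0,6,2,0,-1,0,4,0,0,-1]'

```text
clock: 50.25
tcp_pos: [0.4371, -0.2064, 0.0491]
tool_rot: [[0.214, 0.963, 0.163], [0.976, -0.216, -0.006], [0.029, 0.16, -0.987]]
contact_force: [0.9, 0.6, 0.0]
finger_gap: 0.0001
```

```bash
python3 - <<'E'
from h import *
delta([.44,-.21,.04],np.radians(-12.75));print(rot().round(4).tolist(),env.sense()["joints"].round(1))
E
```

```text
delta [[-3.2, 2.1, 9.5], ('turn_toolz', np.float64(0.002))] tcp [ 0.4371 -0.2064  0.0491] yawY -12.6 j7 -21.8 F [0.9 0.6 0. ] gap 0.0001 t 50.25
[[0.2136, 0.9633, 0.1628], [0.9765, -0.2156, -0.0059], [0.0294, 0.1602, -0.9866]] [ 35.1  33.2 -19.  126.4  30.5  14.8 -21.8]
```

Request:
arm_command --targets '[-1,2,9,0,-1,0,4,3,0,-1,0,4,0,0,-1]'

```text
clock: 50.55
tcp_pos: [0.4445, -0.2102, 0.0378]
tool_rot: [[0.216, 0.964, 0.155], [0.976, -0.218, -0.006], [0.027, 0.153, -0.988]]
contact_force: [-31.6, 11.8, 19.1]
finger_gap: 0.0
```

```bash
python3 - <<'E'
from h import *
delta([.44,-.21,.04],np.radians(-12.75));print(rot().round(4).tolist(),env.sense()["joints"].round(1))
w=env.read_camera("side"); cv2.imwrite("pics/s38.png",cv2.resize(w["pixels"][85:215,285:435,::-1],None,fx=5,fy=5,interpolation=cv2.INTER_CUBIC))
E
```

```text
delta [[-0.7, -4.0, -2.8], ('turn_toolz', np.float64(0.0))] tcp [ 0.4445 -0.2102  0.0378] yawY -12.7 j7 -22.3 F [-31.6  11.8  19.1] gap 0.0 t 50.55
[[0.2161, 0.964, 0.1549], [0.976, -0.2177, -0.0065], [0.0275, 0.1526, -0.9879]] [ 34.2  35.  -18.  125.2  31.1  14.6 -22.3]
```

Request:
arm_command --targets '[0,-15,-8,0,-1,0,-25,-15,-0.15,-1,0,0,0,-0.15,-1,0,0,0,-0.15,-1,0,0,0,-0.15,-1]'

```text
clock: 51.1
tcp_pos: [0.3986, -0.2003, 0.0532]
tool_rot: [[-0.372, 0.916, 0.149], [0.926, 0.377, -0.006], [-0.061, 0.136, -0.989]]
contact_force: [0.4, -0.5, -0.7]
finger_gap: -0.0
```

Request:
arm_command --targets '[0,0,0,-0.15,-1,0,0,0,-0.15,-1,0,0,0,-0.15,-1,0,0,0,-0.15,-1,0,0,0,-0.15,-1]'

```text
clock: 51.6
tcp_pos: [0.3985, -0.2004, 0.0521]
tool_rot: [[-0.897, 0.417, 0.147], [0.421, 0.907, -0.005], [-0.136, 0.057, -0.989]]
contact_force: [-1.1, -0.4, 1.1]
finger_gap: -0.0
```

```bash
python3 - <<'E'
from h import *
delta([.425,-.208,.035],np.radians(77.25));print(rot().round(4).tolist(),env.sense()["joints"].round(1))
E
```

```text
delta [[-24.7, 3.2, 20.9], ('turn_toolz', np.float64(-0.208))] tcp [ 0.3985 -0.2004  0.0521] yawY 65.3 j7 33.1 F [-1.1 -0.4  1.1] gap -0.0 t 51.6
[[-0.8969, 0.417, 0.1474], [0.4208, 0.9071, -0.0054], [-0.1359, 0.0572, -0.9891]] [ 50.5  34.4 -37.4 130.2  55.   21.5  33.1]
```

Request:
arm_command --targets '[-12,1,8,-0.1,-1,-12,1,6,-0.1,-1,-6,0,3,0,-1]'

```text
clock: 51.9
tcp_pos: [0.4294, -0.2094, 0.0385]
tool_rot: [[-0.965, 0.219, 0.146], [0.221, 0.975, -0.005], [-0.143, 0.027, -0.989]]
contact_force: [-0.4, 0.6, 0.4]
finger_gap: -0.0
```

```bash
python3 - <<'E'
from h import *
delta([.435,-.208,.035],np.radians(77.25));print(rot().round(4).tolist(),env.sense()["joints"].round(1))
w=env.read_camera("side"); cv2.imwrite("pics/s39.png",cv2.resize(w["pixels"][85:215,285:435,::-1],None,fx=5,fy=5,interpolation=cv2.INTER_CUBIC))
E
```

```text
delta [[-4.6, 2.6, 4.2], ('turn_toolz', np.float64(0.001))] tcp [ 0.4294 -0.2094  0.0385] yawY 77.3 j7 43.7 F [-0.4  0.6  0.4] gap -0.0 t 51.9
[[-0.9647, 0.2194, 0.1459], [0.221, 0.9753, -0.0051], [-0.1434, 0.0273, -0.9893]] [ 51.1  38.6 -39.4 125.9  57.6  24.8  43.7]
```

Request:
arm_command --targets '[-8,0,1,0,-1,-5,0,0,0,-1,-3,0,0,0,-1]'

```text
clock: 52.25
tcp_pos: [0.4454, -0.2128, 0.0395]
tool_rot: [[-0.963, 0.229, 0.144], [0.231, 0.973, -0.005], [-0.142, 0.029, -0.99]]
contact_force: [-13.2, 4.4, -0.8]
finger_gap: 0.0001
```

```bash
python3 - <<'E'
from h import *
delta([.435,-.208,.035],np.radians(77.25));print(rot().round(4).tolist(),env.sense()["joints"].round(1))
E
```

```text
delta [[11.8, 2.2, 2.9], ('turn_toolz', np.float64(-0.008))] tcp [ 0.4454 -0.2128  0.0395] yawY 76.8 j7 45.0 F [-13.2   4.4  -0.8] gap 0.0001 t 52.25
[[-0.9627, 0.2288, 0.1444], [0.2306, 0.973, -0.0046], [-0.1416, 0.0288, -0.9895]] [ 51.   39.5 -40.2 123.5  55.9  26.6  45. ]
```

Contact at 13 N. Push steadily.

Request:
arm_command --targets '[-3,0,0,0,-1,-3,0,0,0,-1,-3,0,0,0,-1,-3,0,0,0,-1,-3,0,0,0,-1]'

```text
clock: 52.75
tcp_pos: [0.4453, -0.2133, 0.0381]
tool_rot: [[-0.965, 0.234, 0.117], [0.236, 0.972, -0.004], [-0.115, 0.024, -0.993]]
contact_force: [-17.1, 6.3, 9.2]
finger_gap: 0.0002
```

Request:
arm_command --targets '[-4,0,-0.5,0,-1,-4,0,-0.5,0,-1,-4,0,-0.5,0,-1,-4,0,-0.5,0,-1,-4,0,-0.5,0,-1]'

```text
clock: 53.25
tcp_pos: [0.4449, -0.2133, 0.0384]
tool_rot: [[-0.968, 0.239, 0.081], [0.24, 0.971, -0.001], [-0.079, 0.019, -0.997]]
contact_force: [-23.0, 8.8, 14.0]
finger_gap: 0.0
```

Request:
arm_command --targets '[-4,0,-0.5,0,-1,-4,0,-0.5,0,-1,-4,0,-0.5,0,-1,-4,0,-0.5,0,-1,-4,0,-0.5,0,-1]'

```text
clock: 53.75
tcp_pos: [0.4444, -0.2132, 0.0388]
tool_rot: [[-0.969, 0.243, 0.043], [0.243, 0.97, 0.002], [-0.042, 0.012, -0.999]]
contact_force: [-24.5, 9.2, 16.6]
finger_gap: -0.0001
```

Request:
arm_command --targets '[-4,0,-0.5,0,-1,-4,0,-0.5,0,-1,-4,0,-0.5,0,-1,-4,0,-0.5,0,-1,-4,0,-0.5,0,-1]'

```text
clock: 54.25
tcp_pos: [0.4437, -0.2132, 0.0391]
tool_rot: [[-0.969, 0.246, 0.005], [0.246, 0.969, 0.004], [-0.003, 0.005, -1.0]]
contact_force: [-22.7, 8.1, 13.1]
finger_gap: 0.0003
```

Request:
arm_command --targets '[-4,0,-0.5,0,-1,-4,0,-0.5,0,-1,-4,0,-0.5,0,-1,-4,0,-0.5,0,-1]'

```text
clock: 54.65
tcp_pos: [0.4432, -0.2131, 0.0392]
tool_rot: [[-0.968, 0.249, -0.027], [0.249, 0.969, 0.007], [0.028, -0.0, -1.0]]
contact_force: [-23.7, 8.7, 16.5]
finger_gap: 0.0002
```

```bash
python3 - <<'E'
from h import *
delta([.435,-.208,.035],np.radians(77.25));print(rot().round(4).tolist(),env.sense()["joints"].round(1))
w=env.read_camera("side"); cv2.imwrite("pics/s40.png",cv2.resize(w["pixels"][85:215,285:435,::-1],None,fx=5,fy=5,interpolation=cv2.INTER_CUBIC))
E
```

```text
delta [[9.1, 2.9, 4.4], ('turn_toolz', np.float64(-0.029))] tcp [ 0.4432 -0.2131  0.0392] yawY 75.6 j7 52.7 F [-23.7   8.7  16.5] gap 0.0002 t 54.65
[[-0.9682, 0.2489, -0.0271], [0.2488, 0.9685, 0.0066], [0.0279, -0.0004, -0.9996]] [ 50.6  43.2 -43.8 116.2  45.8  41.3  52.7]
```

Request:
arm_command --targets '[15,0,-5,0,-1,5,0,-45,0,0,0,10,-45,0,1,3,40,-40,0,1,5,46,0,-0.12,1]'

```text
clock: 55.2
tcp_pos: [0.4402, -0.1196, 0.1737]
tool_rot: [[-0.989, 0.142, -0.033], [0.142, 0.99, 0.008], [0.034, 0.003, -0.999]]
contact_force: [1.3, 0.6, -1.4]
finger_gap: 0.0579
```

Request:
arm_command --targets '[0,46,0,-0.12,1,-5,46,0,-0.1,1,-11,45,0,0,1,-11,45,0,0,1,-11,45,0,0,1]'

```text
clock: 55.7
tcp_pos: [0.4744, 0.1161, 0.1768]
tool_rot: [[-0.996, -0.082, -0.03], [-0.082, 0.997, 0.005], [0.029, 0.007, -1.0]]
contact_force: [0.6, -1.1, 0.6]
finger_gap: 0.0854
```

```bash
python3 - <<'E'
from h import *
delta([.483,.2046,.13],np.radians(95.7));print(rot().round(4).tolist(),env.sense()["joints"].round(1))
t=env.read_camera("side"); save(t,"s41")
E
```

```text
delta [[-17.2, 87.2, 47.0], ('turn_toolz', np.float64(-0.018))] tcp [0.4744 0.1161 0.1768] yawY 94.7 j7 42.3 F [ 0.6 -1.1  0.6] gap 0.0854 t 55.7
[[-0.9962, -0.0818, -0.0298], [-0.082, 0.9966, 0.005], [0.0293, 0.0075, -0.9995]] [ 23.2  33.5 -59.4 111.7  33.5  56.1  42.3]
```

Request:
arm_command --targets '[-9,45,0,-0.018,0.5,-9,40,20,0,0.4,0,0,15,0,0.4]'

```text
clock: 56.05
tcp_pos: [0.4827, 0.2117, 0.1442]
tool_rot: [[-0.994, -0.109, -0.025], [-0.11, 0.994, 0.012], [0.023, 0.014, -1.0]]
contact_force: [-1.0, -0.4, 0.1]
finger_gap: 0.0595
```

```bash
python3 - <<'E'
from h import *
w=env.read_camera("wrist"); w=env.read_camera("wrist"); p=w["pixels"]; np.savez("wl.npz",**{k:w[k] for k in w if k!="pixels"})
cv2.imwrite("pics/w42.png",cv2.resize(p[100:260,210:350,::-1],None,fx=4,fy=4,interpolation=cv2.INTER_CUBIC))
print(proj(w,[.483,.2046,.03])); delta([.483,.2046,.014],np.radians(95.7));print(rot().round(4).tolist())
E
```

```text
[[274.78139199 208.13178547]]
delta [[-3.8, -3.7, 129.0], ('turn_toolz', np.float64(0.007))] tcp [0.4824 0.2068 0.1431] yawY 96.1 j7 32.9 F [ 0.4 -1.2  0.3] gap 0.0598 t 56.15
[[-0.9939, -0.1065, -0.0276], [-0.1068, 0.9943, 0.0081], [0.0266, 0.011, -0.9996]]
```

```bash
python3 - <<'E'
from h import *
w=dict(np.load("wl.npz",allow_pickle=True))
c=stone(w,4,210,100,((190,278),(328,278)),((198,584),(328,584))); delta([c[0],c[1],.014],np.radians(95.7))
E
```

```text
stone [0.4834 0.2047] L 0.0683 W 0.0289 jaw 96.6
delta [[-4.3, -3.6, 129.0], ('turn_toolz', np.float64(0.007))] tcp [0.4824 0.2068 0.1431] yawY 96.1 j7 32.9 F [ 0.4 -1.2  0.3] gap 0.0598 t 56.15
```

Request:
arm_command --targets '[-1,-4,45,-0.008,0.4,0,0,45,0,0.4,0,0,22,0,0.4]'

```text
clock: 56.45
tcp_pos: [0.4839, 0.2005, 0.0321]
tool_rot: [[-0.994, -0.109, -0.021], [-0.109, 0.994, 0.008], [0.02, 0.01, -1.0]]
contact_force: [1.1, 0.6, 0.2]
finger_gap: 0.0601
```

```bash
python3 - <<'E'
from h import *
delta([.4834,.2047,.014],np.radians(96.5));print(rot().round(4).tolist())
E
```

```text
delta [[-0.3, 4.1, 18.1], ('turn_toolz', np.float64(-0.004))] tcp [0.4839 0.2005 0.0321] yawY 96.2 j7 25.2 F [1.1 0.6 0.2] gap 0.0601 t 56.45
[[-0.9938, -0.1088, -0.0215], [-0.109, 0.994, 0.0081], [0.0205, 0.0104, -0.9997]]
```

Request:
arm_command --targets '[0,4,12,0,0.4,0,0,6,0,0,0,0,2,0,-1,0,0,1,0,-1,0,0,0,0,-1]'

```text
clock: 56.95
tcp_pos: [0.4844, 0.2016, 0.0124]
tool_rot: [[-0.994, -0.103, -0.021], [-0.103, 0.995, 0.007], [0.02, 0.009, -1.0]]
contact_force: [-0.5, -0.0, -0.8]
finger_gap: 0.0287
```

```bash
python3 - <<'E'
from h import *
delta([.4834,.2047,.014],np.radians(96.5));print(rot().round(4).tolist())
E
```

```text
delta [[0.7, 3.2, -1.6], ('turn_toolz', np.float64(-0.01))] tcp [0.4844 0.2016 0.0124] yawY 95.9 j7 23.2 F [-0.5 -0.  -0.8] gap 0.0287 t 56.95
[[-0.9945, -0.103, -0.0206], [-0.1032, 0.9946, 0.0069], [0.0198, 0.009, -0.9998]]
```

Request:
arm_command --targets '[0,0,-15,0,-1,0,0,-45,0,-1,3,-30,-45,0.146,-1,-2,-38,-45,0.146,-1,-8,-37,-35,0.146,-1]'

```text
clock: 57.45
tcp_pos: [0.4874, 0.1069, 0.1925]
tool_rot: [[-0.943, 0.331, -0.023], [0.331, 0.943, 0.01], [0.025, 0.002, -1.0]]
contact_force: [0.5, -0.7, -2.4]
finger_gap: 0.0289
```

Request:
arm_command --targets '[-13,-36,0,0.146,-1,-18,-33,0,0.146,-1,-23,-30,0,0.146,-1,-27,-27,0,0.146,-1,-31,-22,0,0.146,-1]'

```text
clock: 57.95
tcp_pos: [0.4902, -0.0886, 0.2042]
tool_rot: [[-0.463, 0.886, -0.007], [0.886, 0.463, 0.01], [0.012, -0.002, -1.0]]
contact_force: [0.6, 0.2, -1.6]
finger_gap: 0.0283
```

Request:
arm_command --targets '[-34,-18,0,0.146,-1,-36,-12,0,0.146,-1,-37,-7,0,0.146,-1,-37,-2,0,0.146,-1]'

```text
clock: 58.35
tcp_pos: [0.4887, -0.245, 0.2102]
tool_rot: [[0.118, 0.993, -0.0], [0.993, -0.118, 0.01], [0.01, -0.001, -1.0]]
contact_force: [-0.2, 0.2, -1.4]
finger_gap: 0.0287
```

```bash
python3 - <<'E'
from h import *
delta([.4945,-.2897,.14],np.radians(-12.75));print(rot().round(4).tolist(),env.sense()["joints"].round(1))
E
```

```text
delta [[-44.3, 11.1, 69.7], ('turn_toolz', np.float64(0.104))] tcp [ 0.4887 -0.245   0.2102] yawY -6.8 j7 -1.6 F [-0.2  0.2 -1.4] gap 0.0287 t 58.35
[[0.1182, 0.993, -0.0001], [0.9929, -0.1182, 0.0097], [0.0096, -0.0013, -1.0]] [ 44.5  27.1 -32.3 103.5  16.7  54.5  -1.6]
```

Tilt is near zero now. Descend.

Request:
arm_command --targets '[-22,6,20,0.104,-1,-22,0,30,0,-1,0,0,20,0,-1,0,0,0,0,-1]'

```text
clock: 58.75
tcp_pos: [0.4871, -0.2954, 0.145]
tool_rot: [[0.237, 0.971, 0.008], [0.971, -0.237, 0.007], [0.009, 0.006, -1.0]]
contact_force: [-0.1, 0.4, -0.6]
finger_gap: 0.0288
```

```bash
python3 - <<'E'
from h import *
delta([.4945,-.2897,.085],np.radians(-12.75));print(rot().round(4).tolist())
w=env.read_camera("wrist"); save(w,"w43")
E
```

```text
delta [[6.8, 5.5, 60.1], ('turn_toolz', np.float64(-0.017))] tcp [ 0.4871 -0.2954  0.145 ] yawY -13.7 j7 -5.6 F [-0.1  0.4 -0.6] gap 0.0288 t 58.75
[[0.237, 0.9715, 0.0079], [0.9715, -0.2371, 0.0073], [0.0089, 0.0059, -0.9999]]
```

Request:
arm_command --targets '[6,5,25,-0.017,-1,0,0,18,0,-1,0,0,5,0,-1]'

```text
clock: 59.1
tcp_pos: [0.4975, -0.2906, 0.1043]
tool_rot: [[0.218, 0.976, 0.017], [0.976, -0.218, 0.004], [0.007, 0.015, -1.0]]
contact_force: [-0.4, 0.6, -0.1]
finger_gap: 0.0283
```

```bash
python3 - <<'E'
from h import *
delta([.4945,-.2897,.085],np.radians(-12.75));print(rot().round(4).tolist())
w=env.read_camera("side"); cv2.imwrite("pics/s43.png",cv2.resize(w["pixels"][85:195,285:415,::-1],None,fx=5,fy=5,interpolation=cv2.INTER_CUBIC))
E
```

```text
delta [[0.0, -3.4, 19.2], ('turn_toolz', np.float64(0.002))] tcp [ 0.4975 -0.2906  0.1043] yawY -12.6 j7 -7.4 F [-0.4  0.6 -0.1] gap 0.0283 t 59.1
[[0.2183, 0.9757, 0.0166], [0.9758, -0.2184, 0.0038], [0.0073, 0.0154, -0.9999]]
```

Request:
arm_command --targets '[0,-4,12,0,-1,0,0,6,0,-1,0,0,2,0,-1]'

```text
clock: 59.45
tcp_pos: [0.4952, -0.2897, 0.0864]
tool_rot: [[0.218, 0.976, 0.02], [0.976, -0.218, 0.002], [0.006, 0.019, -1.0]]
contact_force: [1.2, 0.1, -1.0]
finger_gap: 0.0283
```

```bash
python3 - <<'E'
from h import *
delta([.4945,-.2897,.0835],np.radians(-12.75))
E
```

```text
delta [[-0.2, -0.7, 2.9], ('turn_toolz', np.float64(0.003))] tcp [ 0.4952 -0.2897  0.0864] yawY -12.6 j7 -8.4 F [ 1.2  0.1 -1. ] gap 0.0283 t 59.45
```

Request:
arm_command --targets '[0,-1,2,0,-1,0,0,1,0,-0.1,0,0,0,0,0.05,0,0,-25,0,0.05,0,0,-50,0,0.1]'

```text
clock: 59.95
tcp_pos: [0.4906, -0.2883, 0.1556]
tool_rot: [[0.217, 0.976, 0.014], [0.976, -0.217, 0.006], [0.009, 0.012, -1.0]]
contact_force: [0.1, 0.3, 0.3]
finger_gap: 0.0469
```

```bash
python3 - <<'E'
from h import *
delta([.4945,-.2897,.0835],np.radians(-12.75));print(rot().round(4).tolist())
w=env.read_camera("wrist"); save(w,"w44")
w=env.read_camera("side"); cv2.imwrite("pics/s44.png",cv2.resize(w["pixels"][85:195,285:415,::-1],None,fx=5,fy=5,interpolation=cv2.INTER_CUBIC))
E
```

```text
delta [[-1.2, 3.3, 72.1], ('turn_toolz', np.float64(0.004))] tcp [ 0.4906 -0.2883  0.1556] yawY -12.5 j7 -5.0 F [0.1 0.3 0.3] gap 0.0469 t 59.95
[[0.2172, 0.976, 0.0135], [0.9761, -0.2173, 0.0065], [0.0093, 0.0118, -0.9999]]
```

Request:
arm_command --targets '[10,0,-40,0,-1,48,-1,-8,0,-1,48,-1,0,0,-1,48,-1,0,0,-1,48,-1,0,0,-1]'

```text
clock: 60.55
tcp_pos: [0.5345, -0.094, 0.2159]
tool_rot: [[0.231, 0.973, 0.029], [0.973, -0.231, -0.004], [0.003, 0.029, -1.0]]
contact_force: [1.8, 0.3, 0.1]
finger_gap: 0.0001
```

Request:
arm_command --targets '[20,-1,0,0,-1,0,0,0,0,-1]'

```text
clock: 60.75
tcp_pos: [0.5396, -0.0663, 0.2173]
tool_rot: [[0.223, 0.974, 0.032], [0.975, -0.223, -0.002], [0.005, 0.031, -0.999]]
contact_force: [-0.1, -1.3, 0.7]
finger_gap: 0.0002
```

```bash
python3 - <<'E'
from h import *
delta([.5374,-.0506,.1],np.radians(-12.75));print(rot().round(4).tolist(),env.sense()["joints"].round(1))
w=env.read_camera("wrist"); w=env.read_camera("wrist"); save(w,"w45")
t=env.read_camera("top"); cv2.imwrite("pics/t45.png",cv2.resize(t["pixels"][165:275,300:450,::-1],None,fx=5,fy=5,interpolation=cv2.INTER_CUBIC))
g=[np.array([.542,-.2341])+x*np.array([.9753,-.2207])+y*np.array([.2207,.9753]) for x,y in((-.011,.1375),(-.011,.2025))]
print(proj(w,[[*g[0],.106],[*g[1],.106]]))
E
```

```text
delta [[14.2, -9.3, 117.1], ('turn_toolz', np.float64(-0.002))] tcp [ 0.5396 -0.0663  0.2173] yawY -12.9 j7 -28.2 F [-0.1 -1.3  0.7] gap 0.0002 t 60.75
[[0.2225, 0.9744, 0.0317], [0.9749, -0.2226, -0.0019], [0.0052, 0.0313, -0.9995]] [ 25.5  25.3 -33.  105.2  17.4  52.6 -28.2]
[[309.55496089 230.76581887]
 [311.23693094 156.5842527 ]]
```

Request:
arm_command --targets '[14,-16,20,0,-1,0,-2,40,0,-1,0,-2,40,0,-1,0,0,20,0,-1]'

```text
clock: 61.3
tcp_pos: [0.5276, -0.0599, 0.0956]
tool_rot: [[0.237, 0.971, 0.037], [0.971, -0.237, -0.006], [0.003, 0.038, -0.999]]
contact_force: [-0.1, -0.2, 1.2]
finger_gap: 0.0001
```

```bash
cat >> h.py <<'E'
def bf():
    s=env.sense();p=np.array(s["tcp_pos"]);d=p[:2]-[.542,-.2341];R=rot(s)
    print("boardframe x",round((d[0]*.9753-d[1]*.2207)*1000,1),"y",round((d[0]*.2207+d[1]*.9753)*1000,1),"z",round(p[2]*1000,1),"F",np.round(s["contact_force"],1),"tilt",R[:2,2].round(3),"t",round(s["clock"],2),"j",np.round(s["joints"],0))
E
python3 - <<'E'
from h import *
bf()
w=env.read_camera("side"); cv2.imwrite("pics/s46.png",cv2.resize(w["pixels"][85:215,255:405,::-1],None,fx=5,fy=5,interpolation=cv2.INTER_CUBIC))
E
```

```text
boardframe x -52.5 y 166.7 z 95.6 F [-0.1 -0.2  1.2] tilt [ 0.037 -0.006] t 61.3 j [ 20.  34. -28. 113.  26.  37. -38.]
```

Request:
arm_command --targets '[14,0,8,0,-1,3,2,6,0.017,-1]'

```text
clock: 61.55
tcp_pos: [0.533, -0.0474, 0.0794]
tool_rot: [[0.259, 0.965, 0.033], [0.966, -0.259, -0.007], [0.001, 0.034, -0.999]]
contact_force: [0.2, 0.3, 0.5]
finger_gap: 0.0001
```

```bash
python3 - <<'E'
from h import *
bf(); delta([.54,0,.1],np.radians(-12.75))
E
```

```text
boardframe x -50.0 y 180.1 z 79.4 F [0.2 0.3 0.5] tilt [ 0.033 -0.007] t 61.55 j [ 18.  36. -26. 113.  27.  36. -41.]
delta [[47.6, -4.8, -20.7], ('turn_toolz', np.float64(-0.04))] tcp [ 0.533  -0.0474  0.0794] yawY -15.0 j7 -41.1 F [0.2 0.3 0.5] gap 0.0001 t 61.55
```

Request:
arm_command --targets '[0,8,0,-0.04,-1,0,10,0,0,-1,0,10,-2,0,-1]'

```text
clock: 61.85
tcp_pos: [0.5594, -0.0566, 0.083]
tool_rot: [[0.225, 0.974, 0.029], [0.974, -0.225, -0.009], [-0.002, 0.031, -1.0]]
contact_force: [-12.3, 4.8, 9.3]
finger_gap: -0.0001
```

Request:
arm_command --targets '[0,12,-6,0,-1,0,12,-6,0,-1,0,12,-5,0,-1]'

```text
clock: 62.15
tcp_pos: [0.589, -0.0635, 0.1019]
tool_rot: [[0.23, 0.973, 0.015], [0.973, -0.23, -0.006], [-0.002, 0.016, -1.0]]
contact_force: [-9.8, 7.3, -0.9]
finger_gap: 0.0003
```

```bash
python3 -c "
from h import *
bf()"
```

```text
boardframe x 8.2 y 176.7 z 101.9 F [-9.8  7.3 -0.9] tilt [ 0.015 -0.006] t 62.15 j [ 20.  38. -28. 102.  25.  45. -34.]
```

Request:
arm_command --targets '[0,12,-4,0,-1,0,12,-3,0,-1,0,12,-1,0,-1]'

```text
clock: 62.45
tcp_pos: [0.6226, -0.0726, 0.1116]
tool_rot: [[0.235, 0.972, 0.009], [0.972, -0.235, -0.004], [-0.002, 0.009, -1.0]]
contact_force: [-5.4, 3.6, -3.5]
finger_gap: 0.0002
```

```bash
python3 -c "
from h import *
bf()"
```

```text
boardframe x 43.0 y 175.3 z 111.6 F [-5.4  3.6 -3.5] tilt [ 0.009 -0.004] t 62.45 j [ 20.  40. -28.  96.  24.  49. -32.]
```

Request:
arm_command --targets '[1,12,0,0,-1,1,12,1,0,-1]'

```text
clock: 62.65
tcp_pos: [0.6462, -0.0782, 0.1114]
tool_rot: [[0.24, 0.971, 0.005], [0.971, -0.24, -0.003], [-0.002, 0.006, -1.0]]
contact_force: [-4.1, 0.8, -3.3]
finger_gap: 0.0004
```

```bash
python3 -c "
from h import *
bf()
w=env.read_camera('side');cv2.imwrite('pics/lev1.png',cv2.resize(w['pixels'][65:215,255:415,::-1],None,fx=4,fy=4))"
```

```text
boardframe x 67.2 y 175.0 z 111.4 F [-4.1  0.8 -3.3] tilt [ 0.005 -0.003] t 62.65 j [ 19.  42. -28.  92.  24.  51. -31.]
```

View pics/lev1.png

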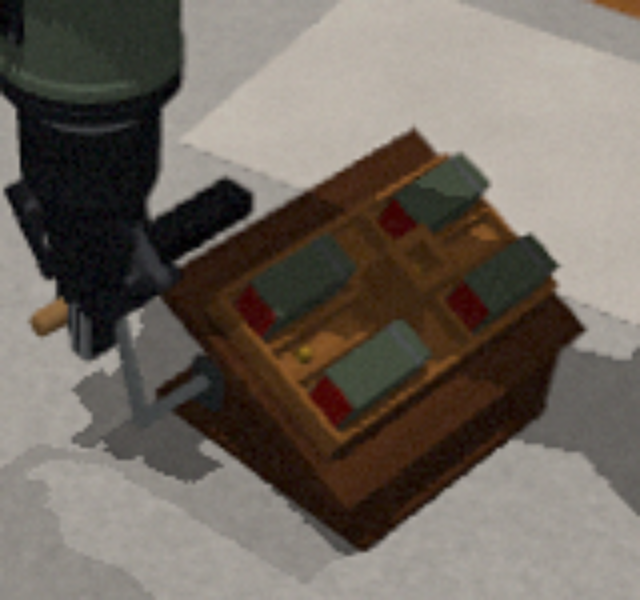

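The picture shows the board tilting, with the grip bar at about (50,315) behind the fingers and all four stones in their bays. I'll keep pushing.

Request:
arm_command --targets '[1,10,2,0,-1,1,10,2,0,-1]'

```text
clock: 62.9
tcp_pos: [0.6674, -0.0835, 0.1079]
tool_rot: [[0.245, 0.97, 0.005], [0.97, -0.245, -0.004], [-0.002, 0.006, -1.0]]
contact_force: [-3.5, 1.5, -1.9]
finger_gap: -0.0001
```

```bash
python3 -c "
from h import *
bf()
w=env.read_camera('side');cv2.imwrite('pics/lev2.png',cv2.resize(w['pixels'][65:215,255:415,::-1],None,fx=4,fy=4))"
```

```text
boardframe x 89.1 y 174.5 z 107.9 F [-3.5  1.5 -1.9] tilt [ 0.005 -0.004] t 62.9 j [ 19.  44. -28.  89.  24.  53. -31.]
```

View pics/lev2.png

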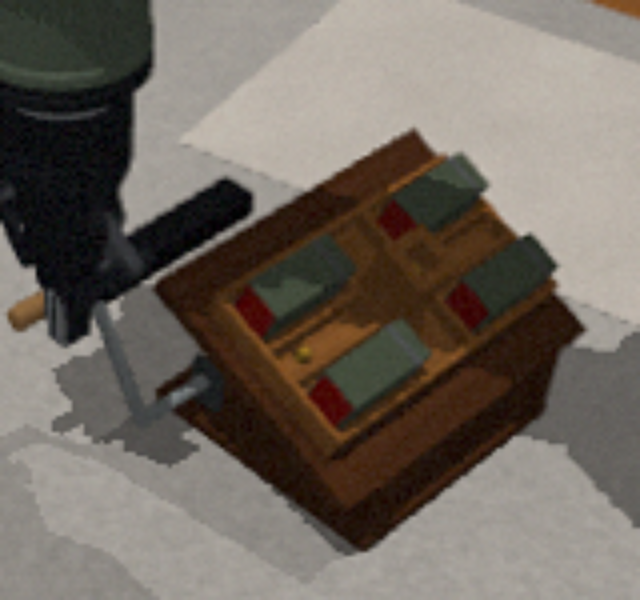

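The bar is near its top and still against the fingers, so I keep following it.

Request:
arm_command --targets '[1,8,2,0,-1,1,8,3,0,-1,0,0,0,0,-1]'

```text
clock: 63.25
tcp_pos: [0.6866, -0.0869, 0.1031]
tool_rot: [[0.247, 0.969, 0.008], [0.969, -0.247, -0.004], [-0.002, 0.008, -1.0]]
contact_force: [-0.7, 0.4, -0.4]
finger_gap: -0.0
```

```bash
python3 -c "
from h import *
bf()
w=env.read_camera('side');cv2.imwrite('pics/lev3.png',cv2.resize(w['pixels'][65:215,255:415,::-1],None,fx=4,fy=4))"
```

```text
boardframe x 108.5 y 175.5 z 103.1 F [-0.7  0.4 -0.4] tilt [ 0.008 -0.004] t 63.25 j [ 19.  46. -27.  86.  24.  54. -30.]
```

View pics/lev3.png

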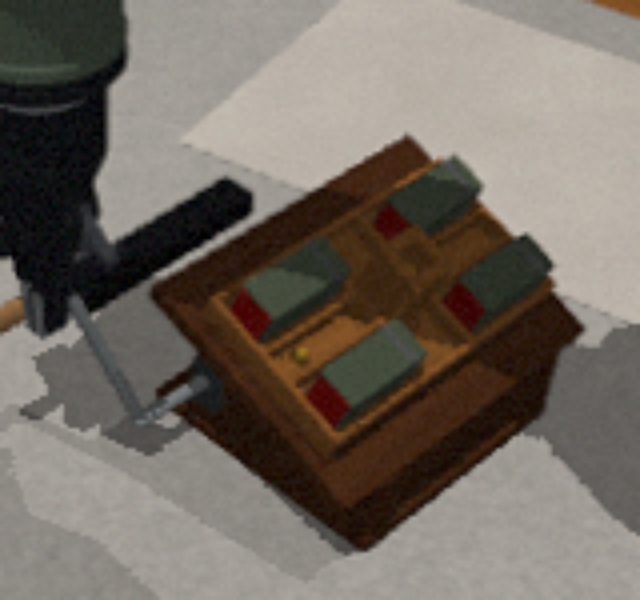

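Request:
arm_command --targets '[0,4,6,0,-1,0,5,7,0,-1,0,0,0,0,-1]'

```text
clock: 63.6
tcp_pos: [0.6957, -0.0892, 0.0896]
tool_rot: [[0.246, 0.969, 0.008], [0.969, -0.246, -0.004], [-0.002, 0.009, -1.0]]
contact_force: [-0.9, -0.0, -0.0]
finger_gap: 0.0001
```

```bash
python3 -c "
from h import *
bf()
w=env.read_camera('side');cv2.imwrite('pics/lev4.png',cv2.resize(w['pixels'][65:215,235:415,::-1],None,fx=4,fy=4))"
```

```text
boardframe x 117.9 y 175.2 z 89.6 F [-0.9 -0.  -0. ] tilt [ 0.008 -0.004] t 63.6 j [ 18.  48. -27.  84.  25.  54. -30.]
```

View pics/lev4.png

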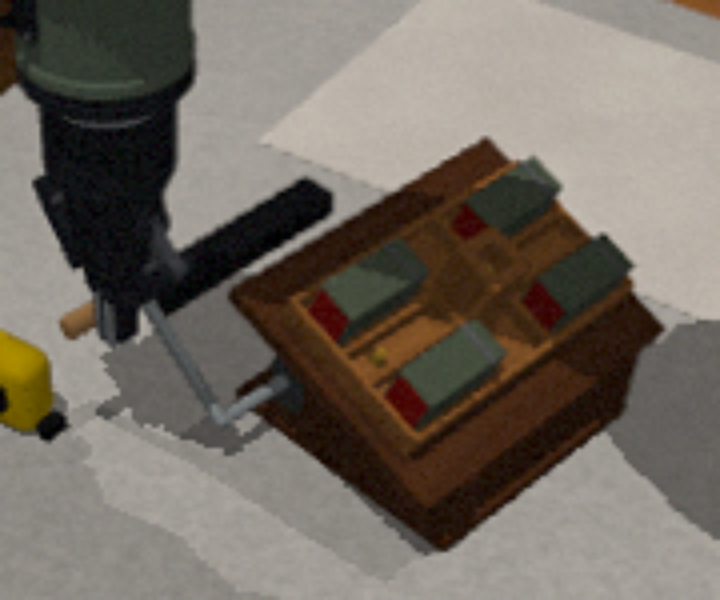

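Request:
arm_command --targets '[0,6,0,0,-1,0,5,0,0,-1]'

```text
clock: 63.85
tcp_pos: [0.6995, -0.09, 0.0891]
tool_rot: [[0.245, 0.969, -0.008], [0.969, -0.245, -0.003], [-0.005, -0.007, -1.0]]
contact_force: [-50.1, 7.7, 31.0]
finger_gap: -0.0001
```

```bash
python3 -c "
from h import *
bf()"
```

```text
boardframe x 121.8 y 175.3 z 89.1 F [-50.1   7.7  31. ] tilt [-0.008 -0.003] t 63.85 j [ 18.  48. -27.  83.  24.  55. -29.]
```

Firm stop: locked. Back off and rise.

Request:
arm_command --targets '[0,-15,0,0,-1,5,-15,0,0,-1,5,-10,-30,0,-1,10,0,-45,0,-1,10,0,-45,0,-1]'

```text
clock: 64.35
tcp_pos: [0.6642, -0.0507, 0.2069]
tool_rot: [[0.246, 0.969, -0.021], [0.969, -0.246, -0.003], [-0.008, -0.02, -1.0]]
contact_force: [-1.1, 0.3, 0.1]
finger_gap: -0.0001
```

Request:
arm_command --targets '[30,0,-45,0,-1,40,0,-20,0,-1,40,0,0,0,-1,40,0,0,0,-1,0,0,0,0,-1]'

```text
clock: 64.85
tcp_pos: [0.7052, 0.098, 0.2791]
tool_rot: [[0.247, 0.969, -0.009], [0.969, -0.248, -0.001], [-0.003, -0.009, -1.0]]
contact_force: [0.4, 0.9, -0.2]
finger_gap: -0.0002
```

```bash
python3 -c "
from h import *
bf()
w=env.read_camera('side');cv2.imwrite('pics/lev5.png',cv2.resize(w['pixels'][:,:,::-1],None,fx=1.4,fy=1.4))
cv2.imwrite('pics/lev5c.png',cv2.resize(w['pixels'][65:215,235:415,::-1],None,fx=4,fy=4))
w=env.read_camera('top');cv2.imwrite('pics/lev6.png',cv2.resize(w['pixels'][:,:,::-1],None,fx=1.4,fy=1.4))"
```

```text
boardframe x 85.9 y 359.9 z 279.1 F [ 0.4  0.9 -0.2] tilt [-0.009 -0.001] t 64.85 j [  4.  39. -31.  72.  19.  75. -40.]
```

View pics/lev5.png

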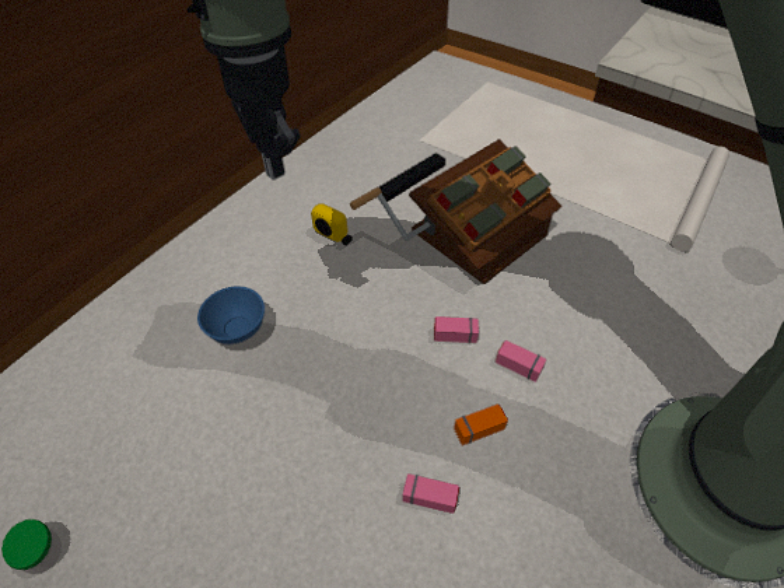

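View pics/lev5c.png

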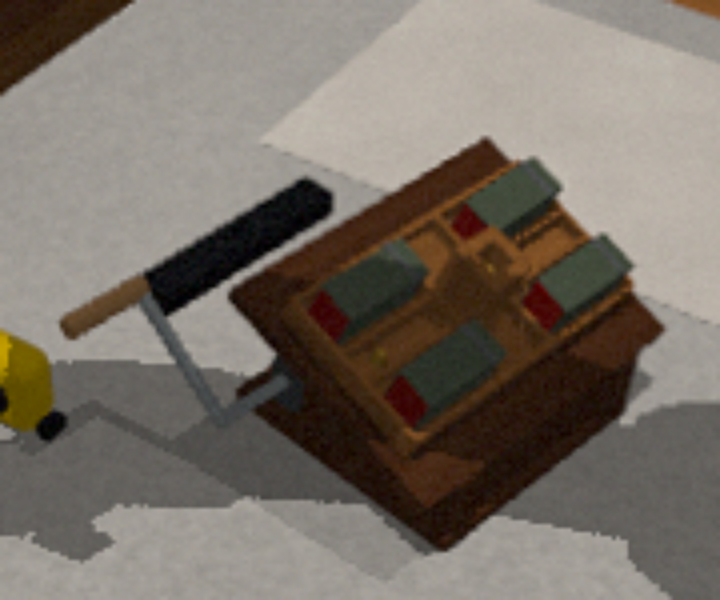

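View pics/lev6.png

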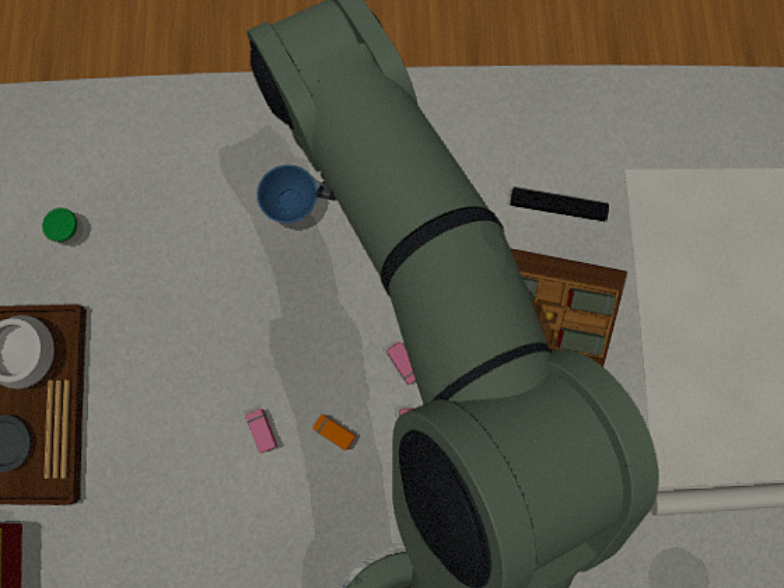

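The board stands tilted in the side view. The lever bar lies at about (105,305) in the crop, and tray, stones, weight and bowl are in place. I'll check numerically that it is locked and stable.

```bash
python3 -c "
from h import *
import numpy as np
p=env.read_camera('side')
K,D=np.array(p['camera_matrix']),np.array(p['D'])
s=np.array([.542,-.2341,0]);X=np.array([.9753,-.2207,0]);Y=np.array([.2207,.9753,0]);Z=np.array([0,0,1.])
for q in (1.4,1.55,1.7):
  a=q+.785
  P=[s+X*(.06-.1*np.cos(a))+Y*y+Z*(.035+.1*np.sin(a)) for y in (.17,.2025)]
  print(q,cv2.projectPoints(np.array(P),np.array(p['rvec']),np.array(p['tvec']),K,D)[0].reshape(-1,2).round(1).tolist())
# board far-left corner for tilt
for t in (0,.30,.36,.43):
  f=s-X*.09; H=f+Z*.05
  P=[H+(X*np.cos(t)+Z*np.sin(t))*.18+(-X*np.sin(t)+Z*np.cos(t))*.012+Y*y for y in(.12,-.12)]
  print(t,cv2.projectPoints(np.array(P),np.array(p['rvec']),np.array(p['tvec']),K,D)[0].reshape(-1,2).round(1).tolist())
for d in env.tip_of(p,'lever_grip')[:2]: print(d)
cv2.imwrite('pics/lev7.png',cv2.resize(p['pixels'][65:215,235:415,::-1],None,fx=4,fy=4))
bf()"
```

```text
1.4 [[264.9, 139.3], [254.7, 145.2]]
1.55 [[262.0, 140.0], [251.9, 145.9]]
1.7 [[259.6, 141.6], [249.5, 147.3]]
0 [[287.3, 152.4], [348.6, 114.8]]
0.3 [[290.8, 138.7], [354.1, 101.1]]
0.36 [[292.0, 136.3], [355.8, 98.7]]
0.43 [[293.7, 133.7], [358.0, 96.0]]
{'uv': [261.7, 143.3], 'p': 0.74}
boardframe x 87.8 y 351.9 z 278.5 F [ 0.6 -0.9  0.1] tilt [-0.01  -0.005] t 65.05 j [  5.  39. -30.  72.  19.  75. -40.]
```

Request:
arm_command --targets '[0,0,0,0,-1,0,0,0,0,-1,0,0,0,0,-1,0,0,0,0,-1,0,0,0,0,-1]'

```text
clock: 65.55
tcp_pos: [0.7054, 0.0852, 0.2786]
tool_rot: [[0.26, 0.966, -0.01], [0.966, -0.26, -0.006], [-0.009, -0.008, -1.0]]
contact_force: [-0.5, 0.2, -0.0]
finger_gap: -0.0003
```

```bash
python3 -c "
from h import *
p=env.read_camera('side')
cv2.imwrite('pics/lev8.png',cv2.resize(p['pixels'][65:215,235:415,::-1],None,fx=4,fy=4))
for l in ('stone1_center','tray_hub','lever_grip'): print(l,[(round(d['p'],2),np.round(d['uv'],1).tolist()) for d in env.tip_of(p,l)[:5]])
bf()"
```

```text
stone1_center [(0.6, [378.8, 137.7]), (0.4, [357.2, 135.1])]
tray_hub [(0.9, [356.1, 137.9])]
lever_grip [(0.75, [260.0, 141.9])]
boardframe x 88.8 y 347.8 z 278.6 F [0.8 0.8 0.4] tilt [-0.01  -0.006] t 65.75 j [  5.  39. -30.  72.  19.  75. -40.]
```

View pics/lev8.png

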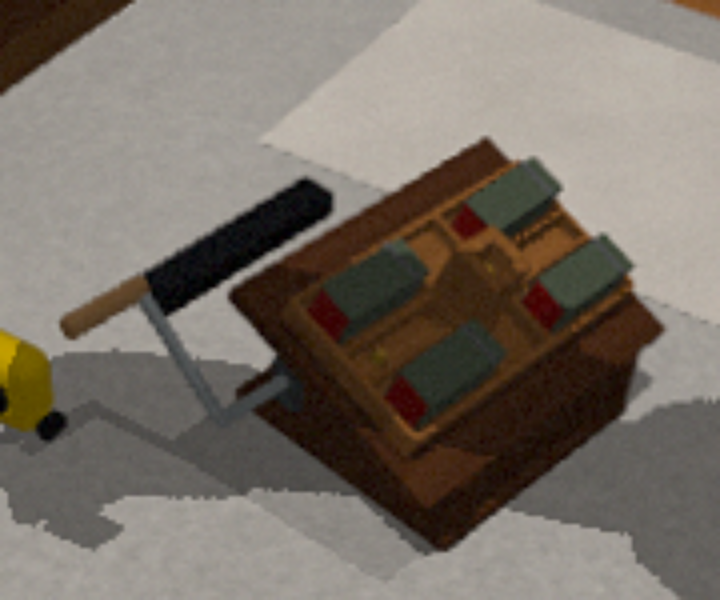

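The picture has not changed in 0.9 s: the lever is at the stop (bar end about (252,147) in the full image), and the four stones and the tray are in place. I'm handing in.

```bash
python3 -c "
from h import *
print(env.hand_in())"
```

```text
the job is handed in; nothing more can be done
None
```

The seal display is set up as asked and handed in at about 66 s of the 210 s allowed. The paperweight lies on the table about 80 mm clear of the stand, and the tray was fully down on the shaft and pin before the lever was moved. All four stones lie flat, one to a bay.

**Lever:** I pushed the side lever over with closed fingers. At the end it met a firm stop, with about 59 N on the wrist for a moment. This came from the fingertips, not the arm or gripper body. I then backed off well clear of everything.

**Last checks:**
- Side pictures about 0.9 s apart were unchanged. They show the board tilted on the leg, with tray and stones in place.
- The paperweight and bowl looked undisturbed in the last pictures, and so did the tape measure in the side view.
- The wrist force is about 0.
- The network's lever position matches the locked angle of 1.70 rad to within a pixel. My own reading of the bar's end came out slightly short, between 1.55 and 1.70, which is within the calibration error.
- In that last picture the point network found only two of the four stones, with low confidence. All four are plain to see.
- The arm hid part of the stand in the top view, so that view did not confirm the tray and stones.

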